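Strip the dough divider for washing

ROBOT

A 6-joint arm with a two-finger parallel gripper is mounted at the origin on the work surface. World frame = base frame: x ahead of the robot, y to its left, z up, the work surface at z = 0. Lengths are in mm, angles in rad, forces in N, time in s.
With the tool pointing down it reaches from about 275 to 1000 mm from the base axis. Payload 8.4 kg.
Tool frame: the origin (TCP) lies at the very end of the fingers, on their centre line; the grasp point (between the pads) lies 19 mm behind it; z points along the fingers, x is the direction in which the jaws open and shut, and the axes are right-handed (so a half turn about z gives the same grasp; the last joint's range is limited). The gripper opens to 85 mm and grips with 20 to 120 N. Pads are 22 mm wide; open, the fingers measure 114 mm over their backs; the gripper's body (76 mm by 85 mm) begins 54 mm behind the grasp point. The pads swing forward as they close: fully open they stand 13 mm farther back than shut.
Start: joints at [-1.195, 0.353, 1.633, -0, 1.155, -0.002], TCP at [230.547, -580.927, 231.281] pointing down, gripper open.
Joint ranges: [-2.63, 2.63], [-0.92, 2.1], [0.06, 2.66], [-1.3, 4.44], [0, 2.69], [-3.02, 3.02]. Speed limits (rad/s): [2.22, 2.22, 2.79, 3.14, 3.14, 3.14].

INTERFACE

Orientations are given as [roll, pitch, yaw] about the fixed x, y, z axes, in that order (R = Rz(yaw) Ry(pitch) Rx(roll)).
In Python, from rig import r gives the robot as it stands. The module is installed in compiled form; this text tells all that it offers.
- The arm moves only by the tool apply_moves, never from a script. Its argument "targets" is a list that holds one entry, the list of rows, each a list of 7 numbers: the gripper's target within -1 to 1 (fully open at 1, half-way at 0, shut at -1), then the shift along the tool's x, y, z in cm, then the turn, a rotation vector about the tool's x, y, z in degrees. A call has 1 to 8 rows; each row is the pose to reach, as a shift and turn from the pose measured when the call began, along the tool's axes at that moment; what a row does not reach only later rows make up. A row lasts 1/10 s, in which the tool goes at most 50 mm and 8.59 degrees, less where a joint would pass 70% of its speed; a pose out of reach is approached as far as the arm can. A call with a gripper value outside its range is refused whole. The fingers move at their own pace and stop on an object; "newtons" is the grip in N (left out, the last holds). Time passes only in rows, so rows that repeat a pose let the fingers close. It gives the time, the measured TCP pose, the force and the opening at its end, in the units of the state.
- r.sense(): the state, without advancing time (a new reading comes with each control period).
- r.grab_frame(name): name is "scene" or "top" or "wrist"; returns a dict with "pixels" (384x512x3 uint8, red, green, blue), "fov_y" (degrees; the focal length in pixels is half the picture's height over the tangent of half this angle, whatever the lens; pixels are square), "cx", "cy" (the principal point, pixels), "R" (3x3) and "t" (3): a world point X has camera coordinates R X + t; the wrist camera has in their place "mount" (4x4, takes a point from camera to tool coordinates, whose origin is the TCP and whose axes are the tool frame's). Camera axes: x right, y down, z forward; pixel columns grow to the right and rows downward; lengths in mm; the calibration is good to about 2 mm. A picture is of the moment at which its call begins: read the wrist's pose just before it. There is no depth.
- r.sign_off(): hands the job in, once; it reports no verdict.
The state is a dict: "clock": time; "qpos": joint angles; "qvel": joint speeds; "joint_efforts": joint torques, N m; "eef_pos": TCP position; "tcp_rot": TCP orientation; "contact_force": force on the tool from outside, world axes, zero at the start; "wrist_torque": the same for the moment, N m; "opening": opening from 0.0 (shut) to 1.0 (fully open).
Only numpy, scipy, OpenCV 4.12 (cv2) and the standard library are available. Lean on these libraries where they do the work, as an engineer would, in place of code of your own. Each camera call takes 0.05 s, during which the arm holds its last target. There are 200 camera calls.

TASK

Strip the dough divider for washing: slide its lock fully open, lift every cutter block straight up out of its keyed bay, and put all the blocks and every loose pusher into the steel wash tray, each down on the tray's floor and none on top of another. Once everything is in the tray, slide the lock fully home again, and only then press the rinse treadle down to its stop, hold it there for a good second and let it come up. Leave the other things on the bench where they are.

Things in the scene. Friction and masses are not known exactly. Their poses are not given: they have to be found in the camera images.
- block1_center (a point): Cutter block, aluminium with grey grip tab, 94 mm tall, 0.18 kg; 3 or 4 present. Point: its centre, 47 above its foot; z towards the tab. Lower 44: core 40 (x) by 24 (y), with a T-shaped key on each y side (50 over both in y). Tab: upper 50, 18 (x) by 22 (y). Starts upright in a cassette bay, axes along the cassette's, keys in T slots with 1.5 play: comes out only straight up, by 45 or more, with the lock open.
- block2_center (a point): Cutter block, aluminium with grey grip tab, 94 mm tall, 0.18 kg; 3 or 4 present. Point: its centre, 47 above its foot; z towards the tab. Lower 44: core 40 (x) by 24 (y), with a T-shaped key on each y side (50 over both in y). Tab: upper 50, 18 (x) by 22 (y). Starts upright in a cassette bay, axes along the cassette's, keys in T slots with 1.5 play: comes out only straight up, by 45 or more, with the lock open.
- block3_center (a point): Cutter block, aluminium with grey grip tab, 94 mm tall, 0.18 kg; 3 or 4 present. Point: its centre, 47 above its foot; z towards the tab. Lower 44: core 40 (x) by 24 (y), with a T-shaped key on each y side (50 over both in y). Tab: upper 50, 18 (x) by 22 (y). Starts upright in a cassette bay, axes along the cassette's, keys in T slots with 1.5 play: comes out only straight up, by 45 or more, with the lock open.
- block4_center (a point): Cutter block, aluminium with grey grip tab, 94 mm tall, 0.18 kg; 3 or 4 present. Point: its centre, 47 above its foot; z towards the tab. Lower 44: core 40 (x) by 24 (y), with a T-shaped key on each y side (50 over both in y). Tab: upper 50, 18 (x) by 22 (y). Starts upright in a cassette bay, axes along the cassette's, keys in T slots with 1.5 play: comes out only straight up, by 45 or more, with the lock open.
- pusher1_center (a point): Pusher (one or two are present): white disc 54 mm diameter, 18 mm thick, with an upright round aluminium stem 24 diameter on it; 58 mm tall in all, 0.12 kg, standing loose on the bench in front of the cassette. This point is on its axis 29 mm above its foot (half-way up); z axis up the stem.
- pusher2_center (a point): Pusher (one or two are present): white disc 54 mm diameter, 18 mm thick, with an upright round aluminium stem 24 diameter on it; 58 mm tall in all, 0.12 kg, standing loose on the bench in front of the cassette. This point is on its axis 29 mm above its foot (half-way up); z axis up the stem.
- cassette: Fixed steel cassette of the dough divider: base plate 100 (x) by 256 (y) by 6 mm; origin at the centre of its underside. Four keyed bays along y at -87, -29, 29, 87 (x = 0), floor at z 6, walls to z 46. The lock's flat comb lies on the far side (x 13 to 38), its top at z 58, its guides to z 62; seated blocks' tabs (x -9 to 9) stand up to z 100.
- lock (a joint): Lock slide of the cassette, m: 0 = home (locked, comb teeth over the shoulders of all the blocks), 0.029 = open against its end stop (teeth between the bays). It slides along the cassette's +y axis to open, stays where it is left, friction about 2 N.
- lock_grip (a point): Centre of the lock's black upright grip: 22 (x of the cassette) by 18 (y) by 40 mm tall, 78 above the bench, beyond the cassette's +y end (158 from the cassette's origin when home). Moves and turns with the lock.
- tray_floor (a point): Fixed steel wash tray, open on top: this point is the centre of its floor's upper face, 5 mm above the bench; inside 200 (x) by 230 mm (y), walls 4 thick, their rim 35 above the floor. Axes along the tray's sides.
- treadle_tread (a point): Rinse treadle: steel plate 84 mm long, 70 wide, 6 thick, rubber ribs at its free end. Point: on its upper face, mid-width, 68 from the hinge, 16 from the free end. Hinge along y at the far (+x) end, 30 above the bench. At rest the plate slopes up to the free end (point 51 above the bench); at the stop it is level (point 35 above the bench).
- treadle (a joint): Treadle angle, rad: 0 = up (rest), 0.25 = fully down at its stop. A spring returns it; pressing at the tread point takes about 4 N at first and 11 N at the stop.
- shaker: Bystander: aluminium can 56 mm diameter, 85 tall, origin at its foot; to be left alone.
- cup: Bystander: small steel cup 60 mm diameter, 55 tall, origin at its foot; to be left alone.
- jar: Bystander: glass jar 66 mm diameter, 100 tall, origin at its foot; to be left alone.
- spatula: Bystander: spatula lying on the bench beyond the tray; to be left alone.
Things that resemble listed ones, but are neither listed nor needed, are in the scene too. What is shaped like the part that bears block1_center but yellow is not meant. Leave any orange look-alike of the part that bears pusher1_center alone.

How it is judged:
By the outcome, as a careful person would: the job done as asked, in the order asked, and still so for the second after the job is handed in, with the robot touching nothing.
Of block1, block2, block3, block4 only 3 to 4 are there at a start; the rules pass over those that are not, and their reading is None.
Of pusher1, pusher2 only 1 to 2 are there at a start; the rules pass over those that are not, and their reading is None.
At some moment in a run one of pusher1, pusher2 may be knocked a few centimetres aside while the robot is not near it.
Once in a run the grip may slacken for a moment while it holds something.
It also fails if it takes over 210 s, if anything falls off the work surface, if the arm or the gripper's body presses on something with over 40 N, if the wrist force passes 120 N, or if a joint passes its speed limit or range.

## Working session

There is one attempt and no reset: what is moved stays moved. The work goes in short steps, Python scripts to look and compute and a tool call to move; the robot and the scene stay as the last step left them, time stands still between calls to the robot, and variables do not carry over. Pictures are saved under pics/ and viewed, about 12 in all and at most 16, crops included, and the job is handed in when it is done.

Besides the shell and the picture viewer there is one more tool, called after "Call:" as name([rows], argument=value, ...), one row to a line, values as JSON. apply_moves: Moves the arm, as the interface text tells. Its arguments: {"type":"object","properties":{"targets":{"type":"array"},"newtons":{"type":"number"}},"required":["targets"]}

```bash
mkdir -p pics; python3 - <<'E'
from rig import r
import cv2,numpy as np
s=r.sense();print(s)
for n in("scene","top"):
    f=r.grab_frame(n);print(n,{k:v for k,v in f.items() if k!='pixels'})
    cv2.imwrite(f"pics/{n}0.png",cv2.resize(f['pixels'][:,:,::-1],None,fx=1.5,fy=1.5,interpolation=cv2.INTER_CUBIC))
    np.savez(f"{n}0.npz",**f)
E
```

```text
{'clock': 0.0, 'qpos': array([-1.19540328e+00,  3.53628066e-01,  1.63417401e+00,  3.26818046e-07,
        1.15521559e+00, -2.40953233e-03]), 'qvel': array([0.00079973, 0.00031425, 0.00057586, 0.0007213 , 0.00075263,
       0.00170369]), 'joint_efforts': array([-2.49342411e-03, -6.05259418e+01, -3.42069268e+01, -2.50685289e-04,
        9.50804504e-03, -2.74541128e-05]), 'eef_pos': array([ 230.35907433, -580.45663113,  230.55717269]), 'tcp_rot': array([-3.14158892e+00,  1.42501308e-03, -1.19299388e+00]), 'contact_force': array([-0.91795521,  0.15939496, -0.15639835]), 'wrist_torque': array([ 0.00324677,  0.0037442 , -0.0076979 ]), 'opening': 1.0014972606360955}
scene {'fov_y': 47.116424932864945, 'cx': 259.6800626478224, 'cy': 192.9761690773158, 'R': array([[ 0.31420566,  0.94934588, -0.00414663],
       [ 0.78622857, -0.26266171, -0.55933305],
       [-0.53208969,  0.17248541, -0.82893265]]), 't': array([-157.61006354, -420.30178713, 1422.25083038])}
top {'fov_y': 51.58329525594087, 'cx': 255.58383692254642, 'cy': 192.22324247623254, 'R': array([[ 0.02590949, -0.99961196, -0.01022914],
       [-0.98869817, -0.02411243, -0.14796798],
       [ 0.14766391,  0.01394731, -0.98893925]]), 't': array([-38.37256779, 574.72987835, 806.67886481])}
```

View pics/scene0.png

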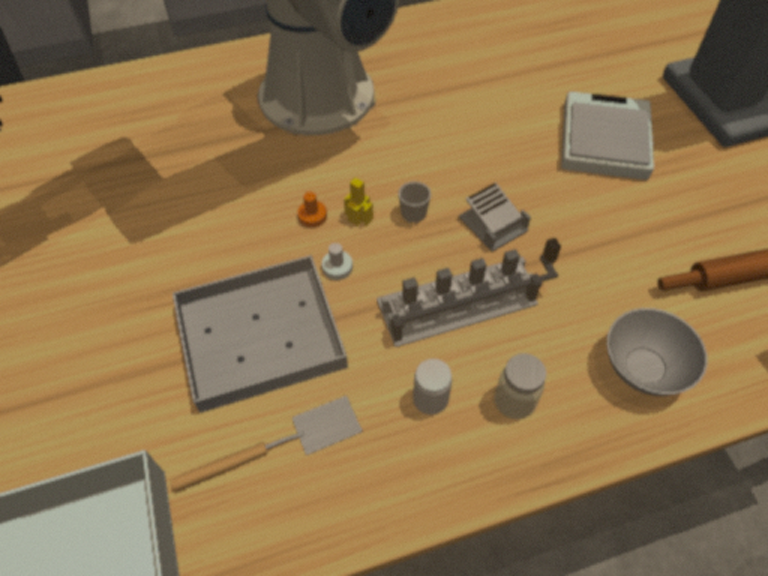

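View pics/top0.png

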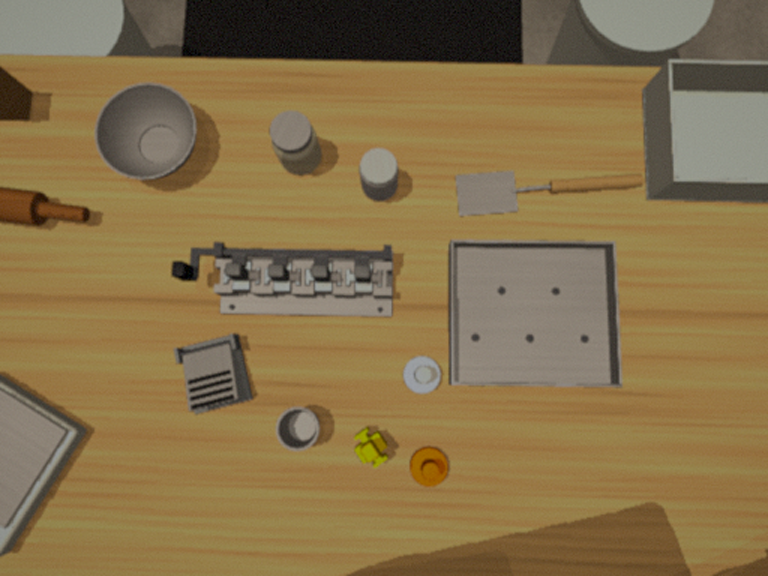

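```bash
cat > h.py <<'E'
import numpy as np,cv2
from scipy.spatial.transform import Rotation as Ro
from rig import r
def K(f):
    h=f['pixels'].shape[0]; fl=h/2/np.tan(np.radians(float(f['fov_y']))/2)
    return fl
def cam(f,s=None):
    "camera centre and cam->world rotation"
    if 'R' in f: R=np.array(f['R']);return -R.T@np.array(f['t']),R.T
    M=np.array(f['mount']);Rt=Ro.from_euler('xyz',s['tcp_rot']).as_matrix()
    return Rt@M[:3,3]+s['eef_pos'],Rt@M[:3,:3]
def ray(f,uv,s=None):
    C,R=cam(f,s);d=R@np.array([(uv[0]-float(f['cx']))/K(f),(uv[1]-float(f['cy']))/K(f),1]);return C,d
def plane(f,uv,z,s=None):
    C,d=ray(f,uv,s);return C+d*(z-C[2])/d[2]
def proj(f,X,s=None):
    C,R=cam(f,s);c=R.T@(np.array(X)-C);return K(f)*c[0]/c[2]+float(f['cx']),K(f)*c[1]/c[2]+float(f['cy'])
def snap(name,fn,scale=1.5,crop=None):
    s=r.sense();f=r.grab_frame(name);im=f['pixels'][:,:,::-1]
    if crop: x0,x1,y0,y1=crop;im=im[y0:y1,x0:x1]
    cv2.imwrite(f'pics/{fn}.png',cv2.resize(im,None,fx=scale,fy=scale,interpolation=cv2.INTER_CUBIC));np.savez(fn+'.npz',**f,**{'s_'+k:v for k,v in s.items()})
    return s,f
def load(fn):
    d=dict(np.load(fn+'.npz'));return {k[2:]:v for k,v in d.items() if k[:2]=='s_'},d
def go(x,y,z,yaw):
    "shift cm and turn deg (tool axes) for a tool-down pose at world x,y,z,yaw"
    s=r.sense();R=Ro.from_euler('xyz',s['tcp_rot']);T=Ro.from_euler('xyz',[np.pi,0,yaw])
    print('shift',np.round(R.inv().apply(np.array([x,y,z])-s['eef_pos'])/10,2),'turn',np.round(np.degrees((R.inv()*T).as_rotvec()),1))
def st():
    s=r.sense();print(round(s['clock'],2),np.round(s['eef_pos'],1),np.round(s['tcp_rot'],4),'F',np.round(s['contact_force'],1),'op',round(s['opening'],3),'q',np.round(s['qpos'],2))
E
python3 - <<'E'
from h import *
_,f=load('top0')
P=lambda n,u,v,z:print(n,np.round(plane(f,(u/1.5,v/1.5),z),1))
for u in(237,279,321,363):P('tab',u,270,100)
P('grip',183,270,90)
P('plateNL',220,316,3);P('plateNR',392,316,3)
P('pusher',425,376,58);P('disc',422,375,18)
for c in((451,242),(616,242),(619,386),(450,386)):P('trayrim',*c,40)
for c in((178,355),(237,340)):P('hinge',*c,35)
for c in((193,411),(251,402)):P('free',*c,45)
_,g=load('scene0')
for n,a,b in(('tab1',(237,270),(511,256)),('tab4',(363,271),(410,285)),('pusher',(425,376),(336,251))):
    C,d=ray(f,np.array(a)/1.5);D,e=ray(g,np.array(b)/1.5);A=np.c_[d,-e];k=np.linalg.lstsq(A,D-C,rcond=None)[0];print(n,np.round((C+d*k[0]+D+e*k[1])/2,1),np.round(np.linalg.norm(C+d*k[0]-D-e*k[1]),1))
E
```

```text
tab [586.9 171.6 100. ]
tab [588.3 115.3 100. ]
tab [589.6  59.2 100. ]
tab [591.    3.1 100. ]
grip [586.9 247.6  90. ]
plateNL [533.9 218.3   3. ]
plateNR [540.3 -37.2   3. ]
pusher [453.4 -84.2  58. ]
disc [454.9 -82.2  18. ]
trayrim [ 645.9 -119.8   40. ]
trayrim [ 651.5 -357.1   40. ]
trayrim [ 446.7 -354.8   40. ]
trayrim [ 440.6 -120.3   40. ]
hinge [473.9 265.1  35. ]
hinge [497.3 182.5  35. ]
free [397.3 234.8  45. ]
free [411.6 155.2  45. ]
tab1 [589.2 176.   89.8] 3.3
tab4 [591.5   4.   90.5] 0.9
pusher [454.  -82.9  43.3] 4.4
```

```bash
python3 - <<'E'
from h import *
go(570,110,330,0.025)
print(r.grab_frame('wrist')['mount'])
E
```

```text
shift [-51.67 -57.04  -9.87] turn [ -0.    0.1 -69.8]
[[ 9.99999872e-01  1.51313201e-04 -4.83387479e-04  8.60222148e-01]
 [-2.84991369e-06  9.56002470e-01  2.93358615e-01 -7.39440729e+01]
 [ 5.06508655e-04 -2.93358576e-01  9.56002348e-01 -1.42745615e+02]
 [ 0.00000000e+00  0.00000000e+00  0.00000000e+00  1.00000000e+00]]
```

Call:
apply_moves([
  [[1, -51.7, -57, -9.9, 0, 0, -69.8], [1, -51.7, -57, -9.9, 0, 0, -69.8], [1, -51.7, -57, -9.9, 0, 0, -69.8], [1, -51.7, -57, -9.9, 0, 0, -69.8], [1, -51.7, -57, -9.9, 0, 0, -69.8], [1, -51.7, -57, -9.9, 0, 0, -69.8], [1, -51.7, -57, -9.9, 0, 0, -69.8], [1, -51.7, -57, -9.9, 0, 0, -69.8]],
])

```text
clock: 0.95
eef_pos: [405.6, -222.8, 282.6]
tcp_rot: [-3.141, 0.0, 0.013]
contact_force: [1.4, 0.1, -0.0]
opening: 1.003
```

```bash
python3 - <<'E'
from h import *
st();go(570,110,330,0.025)
E
```

```text
0.95 [ 405.6 -222.8  282.6] [-3.1408e+00  1.0000e-04  1.2900e-02] F [ 1.4  0.1 -0. ] op 1.003 q [-0.51  0.04  1.9   0.    1.19 -0.52]
shift [ 16.86 -33.07  -4.71] turn [-0.   0.  -0.7]
```

Call:
apply_moves([
  [[1, 16.9, -33.1, -4.7, 0, 0, -0.7], [1, 16.9, -33.1, -4.7, 0, 0, -0.7], [1, 16.9, -33.1, -4.7, 0, 0, -0.7], [1, 16.9, -33.1, -4.7, 0, 0, -0.7], [1, 16.9, -33.1, -4.7, 0, 0, -0.7], [1, 16.9, -33.1, -4.7, 0, 0, -0.7], [1, 16.9, -33.1, -4.7, 0, 0, -0.7], [1, 16.9, -33.1, -4.7, 0, 0, -0.7]],
])

```text
clock: 1.75
eef_pos: [571.5, 113.8, 330.1]
tcp_rot: [-3.14, -0.001, 0.027]
contact_force: [0.2, -0.4, -0.5]
opening: 1.0
```

```bash
python3 - <<'E'
from h import *
st();snap('wrist','w1',1.5)
E
```

```text
1.75 [571.5 113.8 330.1] [-3.1398e+00 -6.0000e-04  2.7100e-02] F [ 0.2 -0.4 -0.5] op 1.0 q [0.19 0.21 1.61 0.   1.32 0.17]
```

View pics/w1.png

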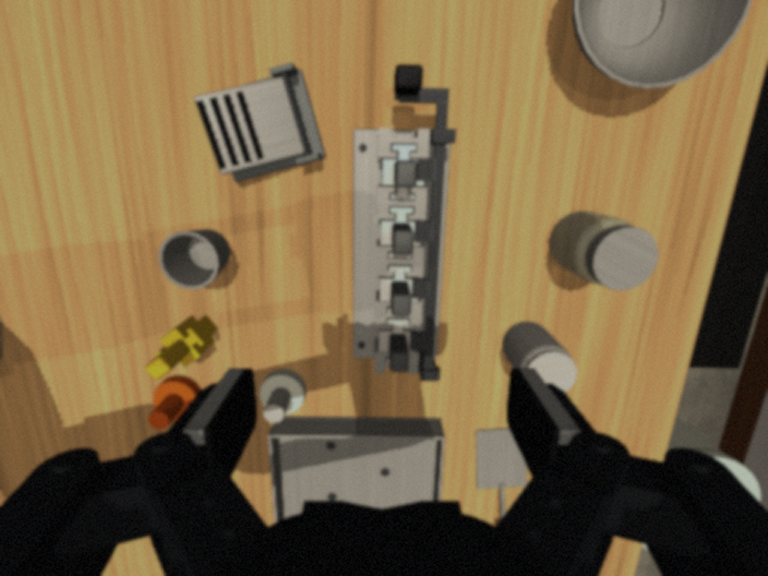

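```bash
python3 - <<'E'
from h import *
_,f=load('w1')
im=f['pixels'][35:260,225:315,::-1]
im=np.clip(im.astype(float)*1.8,0,255).astype(np.uint8)
a=cv2.resize(im[:115],None,fx=5,fy=5,interpolation=cv2.INTER_CUBIC)
b=cv2.resize(im[110:],None,fx=5,fy=5,interpolation=cv2.INTER_CUBIC)
c=cv2.resize(f['pixels'][62:122,125:221,::-1],None,fx=5,fy=5)
o=np.zeros((600,800,3),np.uint8)
# left: first part 450x575 cropped to 395 wide, right: second part
o[:575,:395]=a[:,:395];o[:575,400:795]=b[:,:395]
cv2.imwrite('pics/c1.png',o)
E
```

```text
(no output)
```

View pics/c1.png

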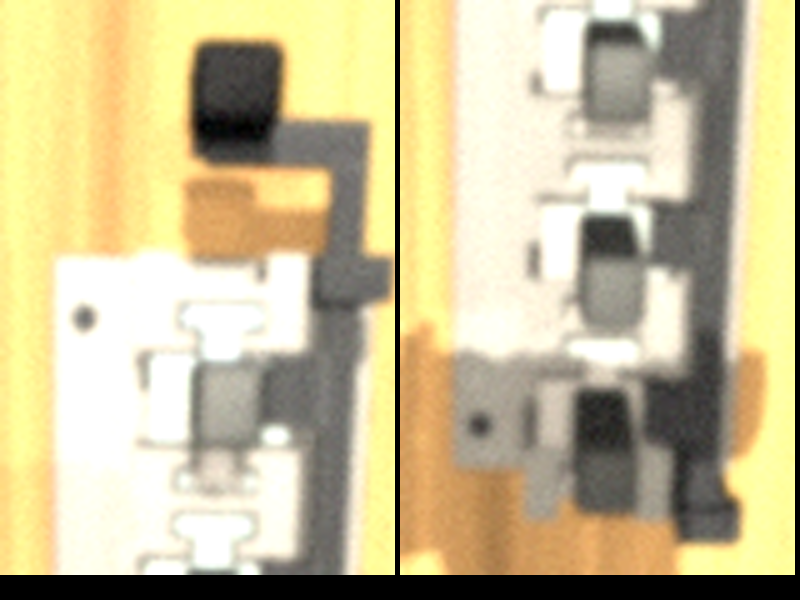

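```bash
python3 - <<'E'
from h import *
s,f=load('w1')
P=lambda n,u,v,z:print(n,np.round(plane(f,(u,v),z,s),1))
for t in((271.4,115.2),(268.4,161.6),(267.2,203.8),(266.2,241.2)):P('tab',*t,100)
P('grip98',272.8,51.4,98);P('grip78',272.8,51.4,78)
P('plate corner +y',225+56/5,35+255/5,6);P('plate -y',225+55/5,145+465/5,6)
for n,u,v,z in(('free',197,98,55),('free',225,172,55),('hinge',290,72,35),('hinge',323,155,35),('pusher',274,415,58),('disc',283,397,18)):P(n,u/1.5,v/1.5,z)
st()
go(585,245,150,0.025)
E
```

```text
tab [591.1 178.5 100. ]
tab [589.8 119.8 100. ]
tab [590.6  61.3 100. ]
tab [591.4   4.9 100. ]
grip98 [589.6 251.4  98. ]
grip78 [590.7 254.8  78. ]
plate corner +y [541.1 217.8   6. ]
plate -y [543.1 -36.3   6. ]
free [403.5 236.7  55. ]
free [423.5 173.6  55. ]
hinge [483.3 263.4  35. ]
hinge [512.7 191.4  35. ]
pusher [458.3 -83.9  58. ]
disc [459.5 -85.1  18. ]
1.8 [572.7 115.8 330.3] [-3.1383e+00 -1.6000e-03  2.7800e-02] F [1.2 2.6 0.5] op 1.001 q [0.2  0.21 1.61 0.   1.32 0.17]
shift [  1.56 -12.82  18.07] turn [-0.2 -0.1  0.2]
```

Call:
apply_moves([
  [[1, 1, 0, 0, 0, 0, 0], [1, 1, 0, 0, 0, 0, 0], [1, 1, 0, 0, 0, 0, 0], [1, 1, 0, 0, 0, 0, 0], [1, 1, 0, 0, 0, 0, 0]],
])

```text
clock: 2.3
eef_pos: [582.4, 115.1, 330.3]
tcp_rot: [-3.138, -0.002, 0.027]
contact_force: [-0.7, -0.3, -0.5]
opening: 0.994
```

```bash
python3 - <<'E'
from h import *
st();s,f=snap('wrist','w2',1.5);st()
hsv=cv2.cvtColor(f['pixels'],cv2.COLOR_RGB2HSV)
S=cv2.GaussianBlur(hsv,(3,3),0)[:,:,1].astype(int)
pts=[]
for v in range(90,235):
    row=S[v,215:262]; j=np.where((row[:-2]>75)&(row[2:]<75))[0]
    if len(j): pts.append((215+j[0]+1.5,v))
pts=np.array(pts);print(len(pts),pts[::20])
W=np.array([plane(f,p,6,s)[:2] for p in pts]);
W=W[abs(W[:,0]-np.median(W[:,0]))<5];p=np.polyfit(W[:,1],W[:,0],1);print('edge x=',p, 'y range',W[:,1].min(),W[:,1].max(),len(W))
g=hsv[:,:,2];m=((g<60)&(np.indices(g.shape)[0]<85)&(abs(np.indices(g.shape)[1]-272)<25)).astype(np.uint8)
print(cv2.connectedComponentsWithStats(m)[2])
go(589,247,150,0.015)
E
```

```text
2.3 [582.4 115.1 330.3] [-3.1384e+00 -1.5000e-03  2.6600e-02] F [-0.7 -0.3 -0.5] op 0.994 q [0.19 0.23 1.59 0.   1.33 0.16]
2.35 [582.4 115.3 330.4] [-3.1384e+00 -1.6000e-03  2.6700e-02] F [ 0.5  0.1 -0.8] op 0.999 q [0.19 0.23 1.59 0.   1.33 0.16]
145 [[227.5  90. ]
 [228.5 110. ]
 [228.5 130. ]
 [228.5 150. ]
 [228.5 170. ]
 [228.5 190. ]
 [229.5 210. ]
 [229.5 230. ]]
edge x= [-9.03708385e-03  5.41793499e+02] y range -26.92918340238205 213.57572918042203 145
[[     0      0    512    384 196245]
 [   255     46     17     23    363]]
shift [  0.98 -13.09  18.08] turn [-0.2 -0.1  0.7]
```

Call:
apply_moves([
  [[1, 0.9, -13.1, 18, -0.2, 0, 0.6], [1, 0.9, -13.1, 18, -0.2, 0, 0.6], [1, 0.9, -13.1, 18, -0.2, 0, 0.6], [1, 0.9, -13.1, 18, -0.2, 0, 0.6], [1, 0.9, -13.1, 18, -0.2, 0, 0.6], [1, 0.9, -13.1, 18, -0.2, 0, 0.6], [1, 0.9, -13.1, 18, -0.2, 0, 0.6], [1, 0.9, -13.1, 18, -0.2, 0, 0.6]],
])

```text
clock: 3.15
eef_pos: [589.5, 246.4, 153.1]
tcp_rot: [-3.141, -0.005, 0.015]
contact_force: [-0.9, -0.8, 1.1]
opening: 1.0
```

```bash
python3 - <<'E'
from h import *
st();snap('wrist','w3',1.5);st()
E
```

```text
3.15 [589.5 246.4 153.1] [-3.141  -0.0046  0.0154] F [-0.9 -0.8  1.1] op 1.0 q [ 0.39  0.45  1.67 -0.    1.01  0.38]
3.2 [589.5 246.4 153.2] [-3.1408 -0.0048  0.0152] F [ 0.7 -0.3  0.8] op 0.994 q [ 0.39  0.45  1.67 -0.    1.01  0.38]
```

View pics/w3.png

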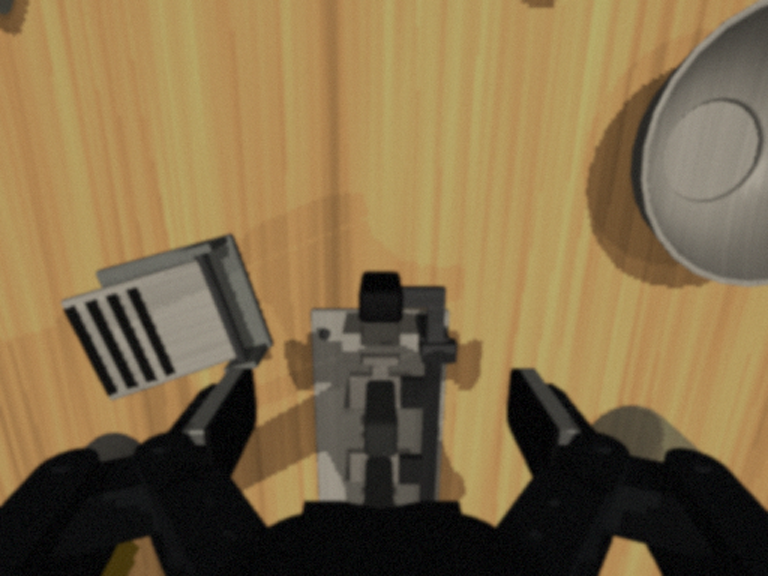

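```bash
python3 - <<'E'
from h import *
s,f=load('w3');print(f['fov_y'],K(f))
P=lambda n,u,v,z:print(n,np.round(plane(f,(u/1.5,v/1.5),z,s),1))
for z in(78,98):P(f'gripL{z}',361,305,z);P(f'gripR{z}',403,305,z);P('far',381,320,z);P('near',381,290,z)
P('tab1',365,400,100);P('tab1',397,400,100);P('tab1far',380,408+0,100);P('plateL',313,310,6)
for c in((63,300),(111,396),(200,262),(245,358)):P('tread',*c,50)
E
```

```text
67.58911379614209 286.86512467048584
gripL78 [578.6 246.1  78. ]
gripR78 [601.  246.4  78. ]
far [589.4 237.7  78. ]
near [589.2 254.6  78. ]
gripL98 [579.4 252.9  98. ]
gripR98 [599.8 253.2  98. ]
far [589.2 245.3  98. ]
near [589.  260.6  98. ]
tab1 [581.6 201.9 100. ]
tab1 [598.1 202.1 100. ]
tab1far [589.4 197.3 100. ]
plateL [541.6 217.5   6. ]
tread [399.1 237.3  50. ]
tread [416.9 172.6  50. ]
tread [483.5 261.8  50. ]
tread [505.  200.6  50. ]
```

Call:
apply_moves([
  [[1, 0, 0, 5, 0, -0.2, 0], [1, 0, 0, 9.1, 0, -0.2, 0], [1, 0, 0, 9.1, 0, -0.2, 0], [1, 0, 0, 9.1, 0, -0.2, 0], [-1, 0, 0, 9.1, 0, -0.2, 0], [-1, 0, 0, 9.1, 0, -0.2, 0], [-1, 0, 0, 9.1, 0, -0.2, 0], [-1, 0, 0, 9.1, 0, -0.2, 0]],
], newtons=50)

```text
clock: 4.0
eef_pos: [590.5, 246.6, 63.2]
tcp_rot: [-3.14, -0.003, 0.015]
contact_force: [0.3, -0.8, -0.3]
opening: 0.334
```

Call:
apply_moves([
  [[-1, 0, 0, 0, 0, 0, 0], [-1, 0, 0, 0, 0, 0, 0], [-1, 0, 0, 0, 0, 0, 0], [-1, 0, 0, 0, 0, 0, 0]],
])

```text
clock: 4.4
eef_pos: [589.4, 246.6, 63.3]
tcp_rot: [-3.141, -0.001, 0.015]
contact_force: [-5.8, -0.7, 5.0]
opening: 0.247
```

Call:
apply_moves([
  [[-1, 0, -1, 0, 0, 0, 0], [-1, 0, -2, 0, 0, 0, 0], [-1, 0, -2.9, 0, 0, 0, 0], [-1, 0, -3.1, 0, 0, 0, 0], [-1, 0, -3.1, 0, 0, 0, 0], [-1, 0, -3.1, 0, 0, 0, 0], [-1, 0, -3.1, 0, 0, 0, 0]],
])

```text
clock: 5.1
eef_pos: [589.1, 272.2, 63.3]
tcp_rot: [3.134, 0.001, 0.017]
contact_force: [0.9, -32.2, 9.1]
opening: 0.247
```

```bash
python3 - <<'E'
from h import *
st();snap('top','t1',4,(110,270,145,255))
E
```

```text
5.1 [589.1 272.2  63.3] [3.1342e+00 8.0000e-04 1.6500e-02] F [  0.9 -32.2   9.1] op 0.247 q [ 0.43  0.58  1.69 -0.01  0.87  0.42]
```

View pics/t1.png

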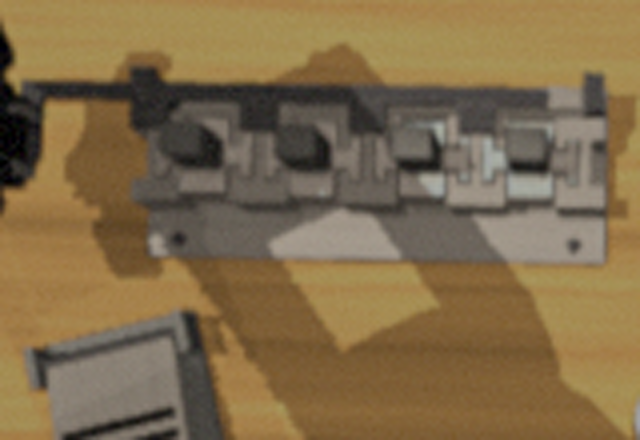

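Call:
apply_moves([
  [[-1, 0, 0, 0, 0, 0, 0], [-1, 0, 0, 0, 0, 0, 0], [-1, 0, -0.4, 0, 0, 0, 0], [-1, 0, -0.6, 0, 0, 0, 0], [-1, 0, -0.6, 0, 0, 0, 0], [-1, 0, -0.6, 0, 0, 0, 0]],
], newtons=90)

```text
clock: 5.75
eef_pos: [589.1, 272.2, 63.4]
tcp_rot: [3.125, 0.002, 0.018]
contact_force: [1.0, -37.3, 14.1]
opening: 0.243
```

```bash
python3 - <<'E'
from h import *
st();s,f=snap('wrist','w4',4,(180,330,150,290))
print(proj(f,(590,272,78),s))
E
```

```text
5.75 [589.1 272.2  63.4] [3.1249e+00 2.4000e-03 1.8100e-02] F [  1.  -37.3  14.1] op 0.243 q [ 0.44  0.58  1.69 -0.02  0.88  0.43]
(np.float64(256.9536549622147), np.float64(261.2072274395294))
```

View pics/w4.png

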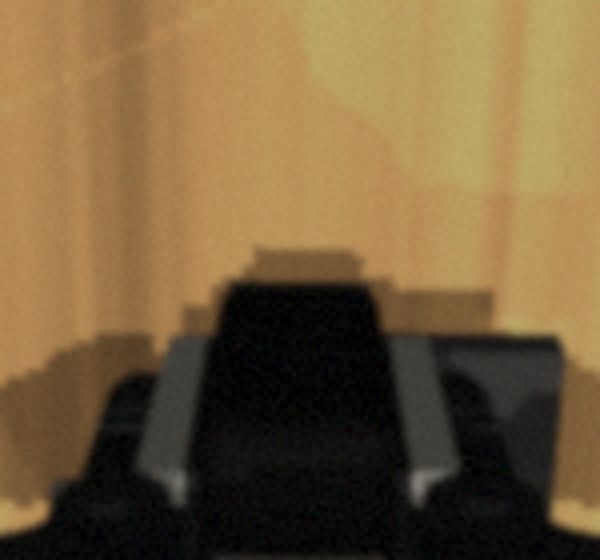

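```bash
python3 - <<'E'
from h import *
s,f=load('w4')
for z in(38,58):print(z,plane(f,(180+300/4,150+283/4),z,s), plane(f,(180+300/4,150+465/4),78,s))
s,f=load('w3')
for z in(38,58):print(z,plane(f,(381/1.5,272/1.5),z,s))
E
```

```text
38 [588.96416072 276.90554372  38.        ] [589.07325103 269.08021471  78.        ]
58 [588.78007651 285.46120411  58.        ] [589.07325103 269.08021471  78.        ]
38 [589.35364163 254.24065628  38.        ]
58 [589.18029464 259.34280971  58.        ]
```

```bash
python3 - <<'E'
from h import *
_,a=load('top0');_,b=load('t1')
A=a['pixels'][145:200,110:270,::-1];B=b['pixels'][145:200,110:270,::-1]
o=np.vstack([cv2.resize(x,None,fx=5,fy=5,interpolation=cv2.INTER_CUBIC) for x in(A,B)])
o=np.clip(o*1.5,0,255).astype(np.uint8)
cv2.imwrite('pics/cmp.png',o)
E
```

```text
(no output)
```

View pics/cmp.png

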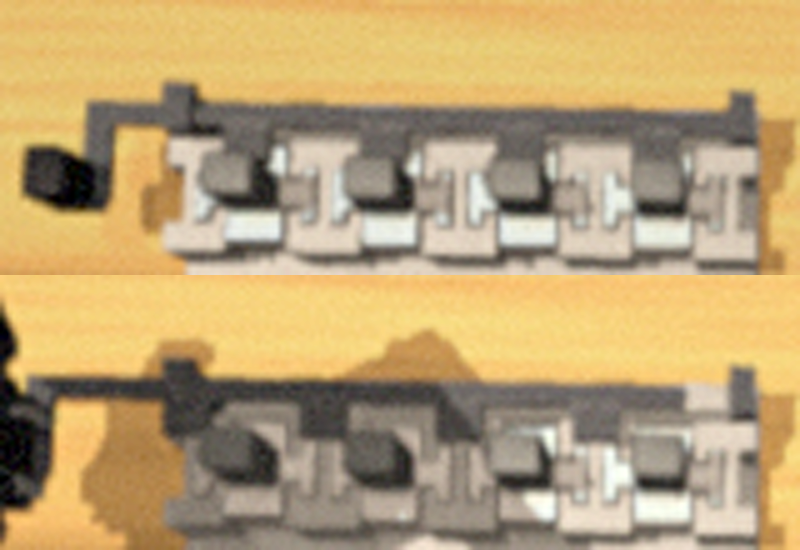

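Call:
apply_moves([
  [[-1, 0, 0, 0, 0.9, 0, 0], [-1, 0, 0, 0, 0.9, 0, 0], [-1, 0, 0, 0, 0.9, 0, 0], [0.4, 0, 0, 0, 0.9, 0, 0], [0.4, 0, 0, 0, 0.9, 0, 0], [0.4, 0, 0, 0, 0.9, 0, 0], [0.4, 0, 0, -5, 0.9, 0, 0], [0.4, 0, 0, -9, 0.9, 0, 0]],
], newtons=50)

```text
clock: 6.6
eef_pos: [588.9, 274.1, 154.0]
tcp_rot: [3.14, 0.004, 0.019]
contact_force: [0.9, 1.1, 0.5]
opening: 0.7
```

Call:
apply_moves([
  [[0.4, 0, 0, -9, 0, 0, 0], [0.4, 0, 0, -9, 0, 0, 0], [0.4, 0, 0, -9, 0, 0, 0], [0.4, 0, 0, -9, 0, 0, 0]],
])

```text
clock: 7.0
eef_pos: [589.7, 274.9, 245.1]
tcp_rot: [3.142, 0.001, 0.019]
contact_force: [-0.1, -0.6, -0.7]
opening: 0.699
```

```bash
python3 - <<'E'
from h import *
st();s,f=snap('wrist','w5',4,(180,330,150,290))
s,g=snap('top','t2')
_,a=load('top0')
A=a['pixels'][145:200,105:265,::-1];B=g['pixels'][145:200,105:265,::-1];C=f['pixels'][170:310,175:335,::-1]
o=np.vstack([cv2.resize(x,None,fx=5,fy=5,interpolation=cv2.INTER_CUBIC) for x in(A,B)])
cv2.imwrite('pics/cmp2.png',np.clip(o*1.5,0,255).astype(np.uint8))
E
```

```text
7.0 [589.7 274.9 245.1] [3.1415e+00 1.3000e-03 1.9000e-02] F [-0.1 -0.6 -0.7] op 0.699 q [0.43 0.38 1.56 0.   1.2  0.41]
```

View pics/cmp2.png

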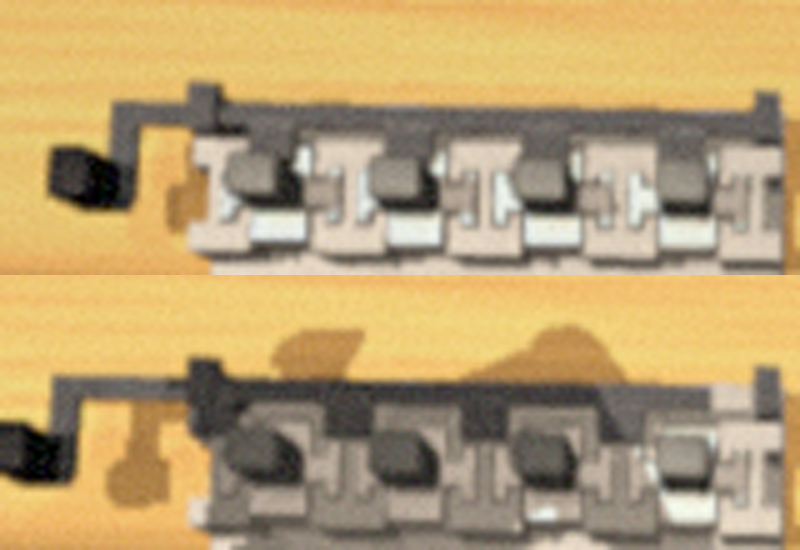

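Call:
apply_moves([
  [[-1, -0.1, 3.2, 5, 0, 0, 0], [-1, -0.1, 3.2, 10, 0, 0, 0], [-1, -0.1, 3.2, 13, 0, 0, 0], [-1, -0.1, 3.2, 15, 0, 0, 0], [-1, -0.1, 3.2, 18.1, 0, 0, 0], [-1, -0.1, 3.2, 18.1, 0, 0, 0], [-1, -0.1, 3.2, 18.1, 0, 0, 0], [-1, -0.1, 3.2, 18.1, 0, 0, 0]],
])

```text
clock: 7.9
eef_pos: [587.7, 242.1, 62.6]
tcp_rot: [3.14, 0.005, 0.019]
contact_force: [0.4, 0.5, 0.2]
opening: 0.001
```

Call:
apply_moves([
  [[-1, 0, -0.4, 0, 0, 0, 0], [-1, 0, -0.8, 0, 0, 0, 0], [-1, 0, -0.9, 0, 0, 0, 0], [-1, 0, -1, 0, 0, 0, 0], [-1, 0, -1.1, 0, 0, 0, 0], [-1, 0, -1.2, 0, 0, 0, 0], [-1, 0, -1.2, 0, 0, 0, 0]],
])

```text
clock: 8.6
eef_pos: [587.4, 254.2, 62.5]
tcp_rot: [3.14, 0.005, 0.019]
contact_force: [-0.1, -0.1, -0.9]
opening: 0.0
```

Call:
apply_moves([
  [[-1, 0, -0.2, 0, 0, 0, 0], [-1, 0, -0.4, 0, 0, 0, 0], [-1, 0, -0.4, 0, 0, 0, 0]],
])

```text
clock: 8.9
eef_pos: [587.3, 258.2, 62.5]
tcp_rot: [3.14, 0.005, 0.019]
contact_force: [-0.9, 0.1, 0.6]
opening: 0.001
```

Call:
apply_moves([
  [[-1, 0, -0.2, 0, 0, 0, 0], [-1, 0, -0.4, 0, 0, 0, 0], [-1, 0, -0.4, 0, 0, 0, 0]],
])

```text
clock: 9.2
eef_pos: [587.3, 258.3, 62.5]
tcp_rot: [3.134, 0.006, 0.02]
contact_force: [2.5, -19.4, 6.1]
opening: -0.003
```

Call:
apply_moves([
  [[1, 0, 0.3, -5, 0, 0, 0], [1, 0, 0.3, -10, 0, 0, 0], [1, 0, 0.3, -14, 0, 0, 0], [1, -8, 20, -14, 0, 0, 0], [1, -12, 35, -14, 0, 0, 0], [1, -12.5, 35, -14, 0, 0, 0], [1, -12.5, 35, -14, 0, 0, 0], [1, -12.5, 35, -14, 0, 0, 0]],
])

```text
clock: 10.0
eef_pos: [506.9, 18.3, 205.0]
tcp_rot: [3.134, 0.005, 0.021]
contact_force: [0.8, -0.3, 0.4]
opening: 0.998
```

Call:
apply_moves([
  [[1, 0, 0, 0, 0, 0, 0], [1, 0, 0, 0, 0, 0, 0]],
])

```text
clock: 10.2
eef_pos: [506.8, 17.4, 205.3]
tcp_rot: [3.134, 0.004, 0.018]
contact_force: [0.7, 0.1, 1.0]
opening: 1.0
```

```bash
cat >> h.py <<'E'
def findpusher(f,s,show=True):
    hsv=cv2.cvtColor(f['pixels'],cv2.COLOR_RGB2HSV)
    C,_=cam(f,s)
    m=((hsv[:,:,1]<60)&(hsv[:,:,2]>110)).astype(np.uint8)
    n,l,stt,c=cv2.connectedComponentsWithStats(m)
    for i in range(1,n):
        if stt[i,4]>150: print('blob',stt[i],np.round(c[i],1),np.round(plane(f,c[i],18,s),1),np.round(plane(f,c[i],58,s),1))
E
python3 - <<'E'
from h import *
st();s,f=snap('wrist','w6');findpusher(f,s)
s,f=snap('top','t3');findpusher(f,s)
E
```

```text
10.2 [506.8  17.4 205.3] [3.1345 0.0044 0.0179] F [0.7 0.1 1. ] op 1.0 q [ 0.04  0.2   1.91 -0.01  1.04  0.02]
blob [159   0  47  11 231] [176.9   3.4] [425.5 187.   18. ] [435.2 175.5  58. ]
blob [ 282    0   37  212 5002] [298.3 100.5] [552.3  97.3  18. ] [546.6  96.7  58. ]
blob [327   0  16  23 312] [334.6  10.9] [583.1 183.1  18. ] [573.7 172.1  58. ]
blob [ 319   11   63   80 1799] [339.9  47.8] [592.1 149.9  18. ] [581.6 142.9  58. ]
blob [ 308   56   68  168 3666] [333.7 146.3] [595.9  48.4  18. ] [584.9  53.7  58. ]
blob [  97   76   60   62 1187] [134.6 108.5] [372.6  85.8  18. ] [388.8  86.5  58. ]
blob [ 464  192   48   53 1931] [490.6 218.9] [798.1 -36.9  18. ] [762.6 -21.3  58. ]
blob [194 229  42  43 939] [214.1 247.9] [456.2 -83.5  18. ] [462.2 -62.2  58. ]
blob [393 277  44  29 724] [420.  288.2] [ 730.3 -138.1   18. ] [ 703.  -110.1   58. ]
blob [204 284  28  38 544] [218.5 297.2] [ 460.3 -158.    18. ] [ 465.8 -127.6   58. ]
blob [ 234  285  117   65 3331] [313.9 315.3] [ 592.1 -184.8   18. ] [ 581.6 -151.2   58. ]
blob [   0    0   83   38 2948] [39.6 17.6] [984.8
[... 545 characters left out ...]
  58. ]
blob [ 304  114   63   30 1076] [325.2 128.4] [ 728.1 -176.5   18. ] [ 715.2 -170.    58. ]
blob [  72  125  221  259 7776] [241.1 282.2] [384.8   2.3  18. ] [387.8   0.6  58. ]
blob [  33  128  100  256 5183] [ 83.6 260.7] [421.1 343.   18. ] [422.4 325.4  58. ]
blob [ 131  131  111   98 8581] [187.6 176.8] [610. 128.  18.] [602.6 120.4  58. ]
blob [301 160 114  98 341] [364.3 184. ] [ 603.4 -262.3   18. ] [ 596.3 -251.8   58. ]
blob [ 301  165  106   93 7515] [360.2 208.3] [ 549.2 -252.5   18. ] [ 544.6 -242.5   58. ]
blob [   0  255   51  113 2825] [ 16.6 303.2] [328.5 477.9  18. ] [334.1 454.1  58. ]
blob [184 272  29  28 370] [201.2 284.5] [377.8  87.   18. ] [381.1  81.3  58. ]
```

View pics/w6.png

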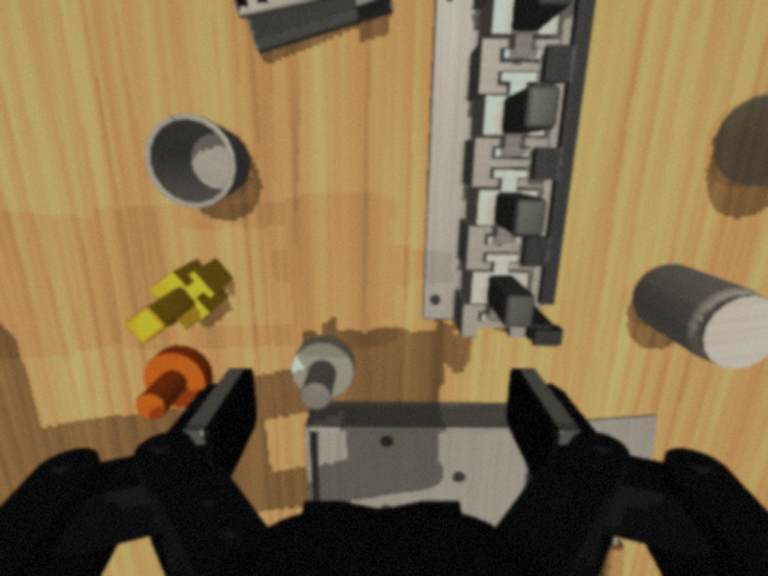

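```bash
python3 - <<'E'
from h import *
s,f=load('w6')
print(plane(f,(317/1.5,393/1.5),58,s),plane(f,(323.5/1.5,371/1.5),18,s))
for c in ((308,424),):print('trayrim near +y corner',plane(f,np.array(c)/1.5,40,s))
go(457,-84,130,0.02)
E
```

```text
[458.56189604 -80.22890121  58.        ] [458.18955076 -82.7029004   18.        ]
trayrim near +y corner [ 447.39279506 -120.23044267   40.        ]
shift [-5.23 10.14  7.62] turn [0.4 0.2 0. ]
```

Call:
apply_moves([
  [[1, -4, 7, 4, 0.4, 0.2, 0], [1, -5.1, 10, 7.6, 0.4, 0.2, 0], [1, -5.1, 10, 7.6, 0.4, 0.2, 0], [1, -5.1, 10, 7.6, 0.4, 0.2, 0], [1, -5.1, 10, 7.6, 0.4, 0.2, 0], [1, -5.1, 10, 7.6, 0.4, 0.2, 0]],
])

```text
clock: 10.9
eef_pos: [459.8, -81.6, 130.8]
tcp_rot: [3.142, -0.001, 0.022]
contact_force: [-0.2, 0.8, -0.2]
opening: 1.0
```

```bash
python3 - <<'E'
from h import *
st();go(458,-82.5,27,0.02)
E
```

```text
10.9 [459.8 -81.6 130.8] [ 3.1415e+00 -7.0000e-04  2.1900e-02] F [-0.2  0.8 -0.2] op 1.0 q [-0.18  0.24  2.06  0.    0.84 -0.2 ]
shift [-0.19  0.09 10.38] turn [ 0.  -0.   0.1]
```

Call:
apply_moves([
  [[1, -0.2, 0.1, 5, 0, 0, 0], [1, -0.2, 0.1, 9, 0, 0, 0], [1, -0.2, 0.1, 10.3, 0, 0, 0], [1, -0.2, 0.1, 10.3, 0, 0, 0], [1, -0.2, 0.1, 10.3, 0, 0, 0], [-1, -0.2, 0.1, 10.3, 0, 0, 0], [-1, -0.2, 0.1, 10.3, 0, 0, 0], [-1, -0.2, 0.1, 10.3, 0, 0, 0]],
], newtons=60)

```text
clock: 11.7
eef_pos: [458.7, -82.7, 28.7]
tcp_rot: [3.141, -0.003, 0.022]
contact_force: [-0.1, 0.9, 0.2]
opening: 0.516
```

Call:
apply_moves([
  [[-1, 0, 0, 0, 0, 0, 0], [-1, 0, 0, 0, 0, 0, 0], [-1, 0, 0, -5, 0, 0, 0], [-1, 0, 0, -8, 0, 0, 0], [-1, 0, 0, -8, 0, 0, 0], [-1, 0, 0, -8, 0, 0, 0]],
])

```text
clock: 12.3
eef_pos: [458.7, -82.7, 109.1]
tcp_rot: [3.141, -0.004, 0.022]
contact_force: [-0.4, -0.0, -2.0]
opening: 0.263
```

```bash
python3 - <<'E'
from h import *
st()
# tray geometry from the fresh top frame t3: centre/yaw of the rim
P=np.array([[645.9,-119.8],[651.5,-357.1],[446.7,-354.8],[440.6,-120.3]]);print(P.mean(0))
E
```

```text
12.3 [458.7 -82.7 109.1] [ 3.1408 -0.0041  0.0218] F [-0.4 -0.  -2. ] op 0.263 q [-0.18  0.27  2.08  0.    0.79 -0.2 ]
[ 546.175 -238.   ]
```

Call:
apply_moves([
  [[-1, 12.6, 23.1, 0, 0, 0, 0], [-1, 12.6, 23.1, 0, 0, 0, 0], [-1, 12.6, 23.1, 0, 0, 0, 0], [-1, 12.6, 23.1, 0, 0, 0, 0], [-1, 12.6, 23.1, 0, 0, 0, 0], [-1, 12.6, 23.1, 0, 0, 0, 0], [-1, 12.6, 23.1, 0, 0, 0, 0], [-1, 12.6, 23.1, 0, 0, 0, 0]],
])

```text
clock: 13.1
eef_pos: [588.1, -309.8, 107.9]
tcp_rot: [-3.14, -0.001, 0.021]
contact_force: [-0.5, 0.7, -1.1]
opening: 0.259
```

```bash
python3 - <<'E'
from h import *
st();s,f=snap('wrist','w7');go(590,-310,35,0.02)
E
```

```text
13.1 [ 588.1 -309.8  107.9] [-3.1403e+00 -9.0000e-04  2.1500e-02] F [-0.5  0.7 -1.1] op 0.259 q [-0.49  0.54  1.64  0.    0.96 -0.51]
shift [0.17 0.08 7.34] turn [-0.1 -0.1  0.1]
```

View pics/w7.png

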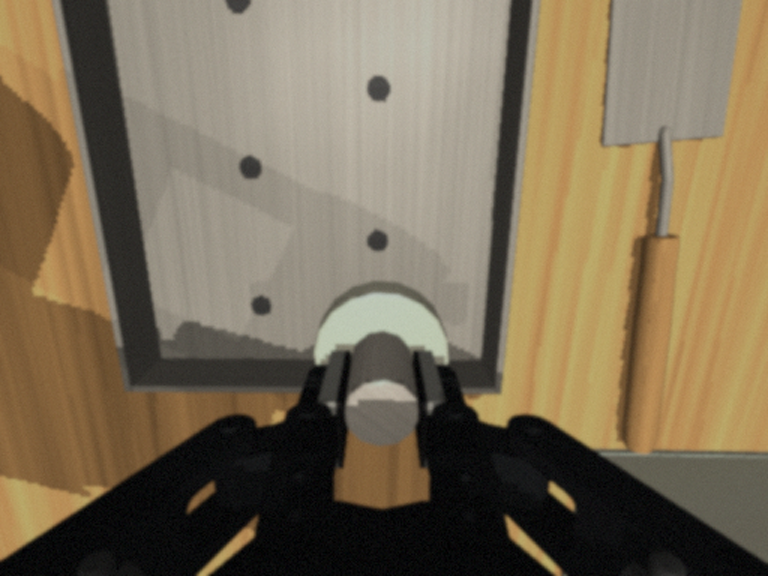

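```bash
python3 - <<'E'
from h import *
s,f=load('w7')
for n,c,z in(('fl',(160,357),5),('fr',(482,358),5),('rl',(127,390),40),('rr',(500,390),40)):print(n,np.round(plane(f,np.array(c)/1.5,z,s),1))
E
```

```text
fl [ 450.3 -356.4    5. ]
fr [ 651.8 -352.9    5. ]
rl [ 449.  -359.6   40. ]
rr [ 654.  -355.3   40. ]
```

Call:
apply_moves([
  [[-1, 0.2, 0, 4, 0, 0, 0], [-1, 0.2, 0, 6.5, 0, 0, 0], [-1, 0.2, 0, 7.2, 0, 0, 0], [-1, 0.2, 0, 7.35, 0, 0, 0], [-1, 0.2, 0, 7.35, 0, 0, 0], [-1, 0.2, 0, 7.35, 0, 0, 0]],
])

```text
clock: 13.75
eef_pos: [590.8, -309.1, 35.9]
tcp_rot: [-3.141, -0.003, 0.023]
contact_force: [0.2, 0.2, -0.5]
opening: 0.258
```

Call:
apply_moves([
  [[0.1, 0, 0, 0, 0, 0, 0], [0.1, 0, 0, 0, 0, 0, 0], [0.1, 0, 0, 0, 0, 0, 0], [0.1, 0, 0, -5, 0, 0, 0], [0.1, 0, 0, -10, 0, 0, 0], [0.1, 0, 0, -15, 0, 0, 0], [0.1, 0, 0, -20, 0, 0, 0]],
])

```text
clock: 14.45
eef_pos: [590.0, -309.1, 238.1]
tcp_rot: [-3.141, -0.003, 0.022]
contact_force: [1.0, -0.5, -0.1]
opening: 0.547
```

```bash
python3 - <<'E'
from h import *
st();go(590,3.5,180,0.018)
E
```

```text
14.45 [ 590.  -309.1  238.1] [-3.1413e+00 -2.8000e-03  2.2500e-02] F [ 1.  -0.5 -0.1] op 0.547 q [-0.49  0.41  1.53  0.    1.2  -0.51]
shift [  0.69 -31.25   5.82] turn [-0.  -0.2  0.3]
```

```bash
python3 - <<'E'
from h import *
s,f=load('w6')
for c in((540,107),(528,215),(517,308)):print(np.round(plane(f,np.array(c)/1.5,100,s),1))
E
```

```text
[588.3 119.  100. ]
[588.8  62.1 100. ]
[588.9   5.9 100. ]
```

Call:
apply_moves([
  [[1, 0.7, -31.3, 3, 0, -0.2, 0.2], [1, 0.7, -31.3, 3, 0, -0.2, 0.2], [1, 0.7, -31.3, 3, 0, -0.2, 0.2], [1, 0.7, -31.3, 3, 0, -0.2, 0.2], [1, 0.7, -31.3, 3, 0, -0.2, 0.2], [1, 0.7, -31.3, 3, 0, -0.2, 0.2], [1, 0.7, -31.3, 3, 0, -0.2, 0.2], [1, 0.7, -31.3, 3, 0, -0.2, 0.2]],
])

```text
clock: 15.25
eef_pos: [589.9, 6.0, 208.1]
tcp_rot: [-3.141, 0.001, 0.022]
contact_force: [-0.4, 0.2, -0.0]
opening: 1.0
```

Call:
apply_moves([
  [[1, 0, 0, 0, 0, 0, 0], [1, 0, 0, 0, 0, 0, 0]],
])

```text
clock: 15.45
eef_pos: [590.0, 4.8, 208.3]
tcp_rot: [-3.141, 0.001, 0.021]
contact_force: [0.2, -0.2, -0.9]
opening: 1.001
```

```bash
python3 - <<'E'
from h import *
st();s,f=snap('wrist','w8')
o=np.clip(f['pixels'][150:300,215:305,::-1]*1.8,0,255).astype(np.uint8);cv2.imwrite('pics/w8c.png',cv2.resize(o,None,fx=4,fy=4,interpolation=cv2.INTER_CUBIC))
E
```

```text
15.45 [590.    4.8 208.3] [-3.1415e+00  7.0000e-04  2.1300e-02] F [ 0.2 -0.2 -0.9] op 1.001 q [ 0.01  0.32  1.73  0.    1.09 -0.02]
```

View pics/w8c.png

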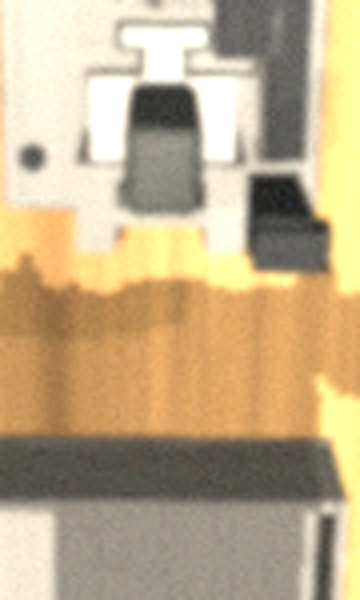

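```bash
python3 - <<'E'
from h import *
s,f=load('w8')
for c in((256,192.75),(215+125/4,192),(215+203/4,192),(256,150+130/4),(256,150+212/4)):print(np.round(plane(f,c,100,s),1))
print(np.round(plane(f,(215+8/4,150+200/4),6,s),1))
go(588.5,4,68,.018)
E
```

```text
[591.2   3.6 100. ]
[582.3   4.1 100. ]
[600.1   4.5 100. ]
[591.   13.3 100. ]
[591.4  -6.3 100. ]
[543.3 -35.1   6. ]
shift [-0.14  0.06 14.03] turn [-0.   0.   0.2]
```

```bash
python3 - <<'E'
from h import *
s,f=load('w6')
# sample along line x_c=16..17 at z=58, varying y ; cassette x axis ~ world
g=cv2.cvtColor(f['pixels'],cv2.COLOR_RGB2GRAY).astype(np.float32)
for xo in (607,610):
    ys=np.arange(-10,165,1.5)
    uv=np.array([proj(f,(xo,y,58),s) for y in ys],np.float32)
    val=cv2.remap(g,uv[:,0].reshape(-1,1),uv[:,1].reshape(-1,1),cv2.INTER_LINEAR).ravel()
    print(xo,[(float(y),int(v)) for y,v in zip(ys,val)])
E
```

```text
607 [(-10.0, 87), (-8.5, 88), (-7.0, 87), (-5.5, 88), (-4.0, 90), (-2.5, 86), (-1.0, 79), (0.5, 63), (2.0, 42), (3.5, 35), (5.0, 48), (6.5, 88), (8.0, 126), (9.5, 146), (11.0, 151), (12.5, 151), (14.0, 148), (15.5, 142), (17.0, 126), (18.5, 107), (20.0, 114), (21.5, 112), (23.0, 76), (24.5, 60), (26.0, 57), (27.5, 57), (29.0, 59), (30.5, 57), (32.0, 56), (33.5, 58), (35.0, 56), (36.5, 56), (38.0, 59), (39.5, 59), (41.0, 53), (42.5, 50), (44.0, 55), (45.5, 76), (47.0, 83), (48.5, 86), (50.0, 86), (51.5, 86), (53.0, 88), (54.5, 90), (56.0, 89), (57.5, 90), (59.0, 92), (60.5, 91), (62.0, 93), (63.5, 93), (65.0, 89), (66.5, 72), (68.0, 57), (69.5, 92), (71.0, 131), (72.5, 126), (74.0, 100), (75.5, 112), (77.0, 118), (78.5, 93), (80.0, 80), (81.5, 65), (83.0, 59), (84.5, 59), (86.0, 61), (87.5, 60), (89.0, 60), (90.5, 61), (92.0, 59), (93.5, 60), (95.0, 60), (96.5, 59), (98.0, 63), (99.5, 82), (101.0, 125), (102.5, 145), (104.0, 142), (105.5, 117), (107.0, 99), (108.5, 106), (110.0, 92), (111.5, 58), (113.0, 63), (114.5, 80), (116.0, 86), (117.5, 89), (119.0, 90), (120.5, 90), (122.0, 92)
[... 1143 characters left out ...]
84.5, 60), (86.0, 58), (87.5, 60), (89.0, 59), (90.5, 59), (92.0, 59), (93.5, 57), (95.0, 60), (96.5, 59), (98.0, 61), (99.5, 74), (101.0, 109), (102.5, 125), (104.0, 127), (105.5, 122), (107.0, 120), (108.5, 115), (110.0, 104), (111.5, 79), (113.0, 67), (114.5, 77), (116.0, 84), (117.5, 82), (119.0, 86), (120.5, 84), (122.0, 87), (123.5, 85), (125.0, 86), (126.5, 85), (128.0, 90), (129.5, 90), (131.0, 89), (132.5, 88), (134.0, 87), (135.5, 89), (137.0, 85), (138.5, 54), (140.0, 60), (141.5, 64), (143.0, 60), (144.5, 61), (146.0, 60), (147.5, 61), (149.0, 60), (150.5, 60), (152.0, 61), (153.5, 60), (155.0, 60), (156.5, 64), (158.0, 88), (159.5, 125), (161.0, 129), (162.5, 127), (164.0, 117)]
```

Call:
apply_moves([
  [[1, 0.1, 0.1, 5, 0, 0, 0.2], [1, 0.1, 0.1, 10, 0, 0, 0.2], [1, 0.1, 0.1, 14, 0, 0, 0.2], [1, 0.1, 0.1, 14, 0, 0, 0.2], [1, 0.1, 0.1, 14, 0, 0, 0.2], [-1, 0.1, 0.1, 14, 0, 0, 0.2], [-1, 0.1, 0.1, 14, 0, 0, 0.2], [-1, 0.1, 0.1, 14, 0, 0, 0.2]],
], newtons=60)

```text
clock: 16.3
eef_pos: [592.1, 3.6, 70.2]
tcp_rot: [-3.141, -0.002, 0.017]
contact_force: [0.8, -0.2, 1.2]
opening: 0.515
```

Call:
apply_moves([
  [[-1, 0, 0, 0, 0, 0, 0], [-1, 0, 0, 0, 0, 0, 0], [-1, 0, 0, 0, 0, 0, 0]],
])

```text
clock: 16.6
eef_pos: [593.0, 3.7, 71.2]
tcp_rot: [-3.141, -0.004, 0.017]
contact_force: [-0.7, 0.4, 7.1]
opening: 0.199
```

Call:
apply_moves([
  [[-1, 0, 0, -1, 0, 0, 0], [-1, 0, 0, -2, 0, 0, 0], [-1, 0, 0, -3.5, 0, 0, 0], [-1, 0, 0, -5, 0, 0, 0], [-1, 0, 0, -7, 0, 0, 0], [-1, 0, 0, -10, 0, 0, 0], [-1, 0, 0, -10, 0, 0, 0], [-1, 0, 0, -10, 0, 0, 0]],
])

```text
clock: 17.4
eef_pos: [593.1, 3.7, 172.6]
tcp_rot: [-3.141, -0.006, 0.017]
contact_force: [-0.2, 1.3, -2.3]
opening: 0.196
```

```bash
python3 - <<'E'
from h import *
st();go(490,-170,160,0.02);snap('scene','s1',3,(180,390,120,280))
E
```

```text
17.4 [593.1   3.7 172.6] [-3.1415 -0.0065  0.0173] F [-0.2  1.3 -2.3] op 0.196 q [ 0.    0.36  1.76  0.    1.01 -0.01]
shift [-10.61  17.19   1.19] turn [-0.  -0.4 -0.2]
```

View pics/s1.png

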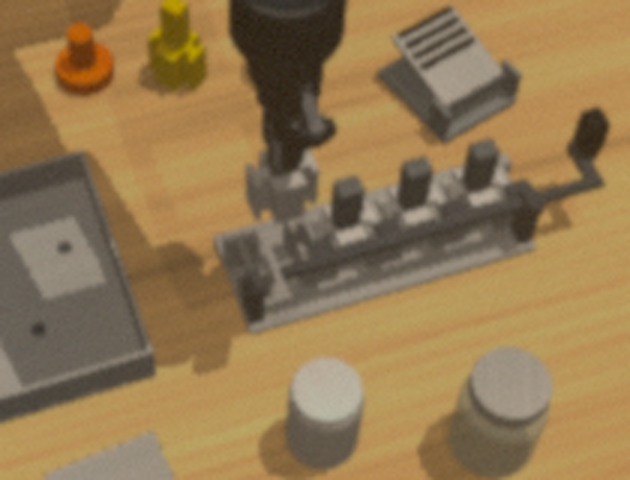

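Call:
apply_moves([
  [[-1, -10.8, 30.7, 1, 0, -0.3, 0], [-1, -10.8, 30.7, 1, 0, -0.3, 0], [-1, -10.8, 30.7, 1, 0, -0.3, 0], [-1, -10.8, 30.7, 1, 0, -0.3, 0], [-1, -10.8, 30.7, 1, 0, -0.3, 0], [-1, -10.8, 30.7, 1, 0, -0.3, 0], [-1, -10.8, 30.7, 1, 0, -0.3, 0], [-1, -10.8, 30.7, 1, 0, -0.3, 0]],
])

```text
clock: 18.25
eef_pos: [487.7, -307.8, 159.7]
tcp_rot: [-3.141, 0.003, 0.014]
contact_force: [-0.0, 0.3, -1.7]
opening: 0.204
```

```bash
python3 - <<'E'
from h import *
st();go(490,-305,71.5,0.02);s,f=snap('wrist','w9')
E
```

```text
18.25 [ 487.7 -307.8  159.7] [-3.141e+00  2.700e-03  1.380e-02] F [-0.   0.3 -1.7] op 0.204 q [-0.56  0.36  1.8  -0.    0.98 -0.58]
shift [ 0.25 -0.27  8.82] turn [-0.   0.2 -0.4]
```

View pics/w9.png

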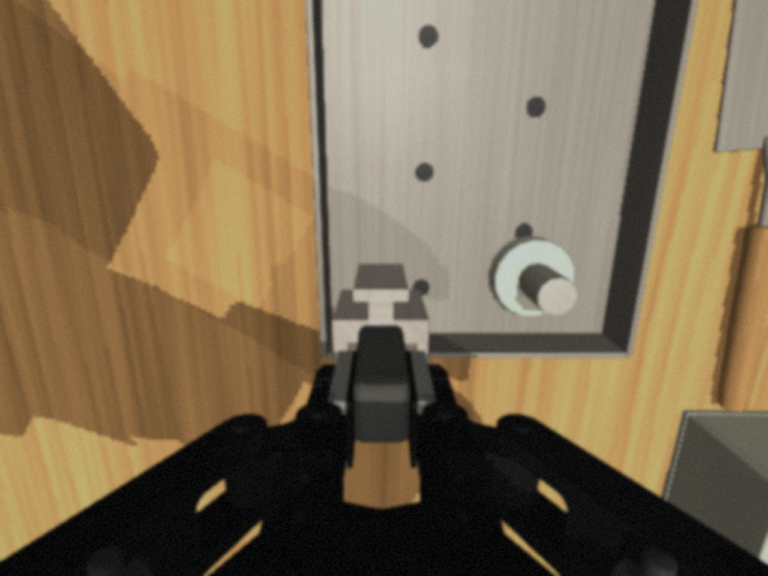

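Call:
apply_moves([
  [[-1, 0.3, -0.2, 4, 0, 0, -0.4], [-1, 0.3, -0.2, 7.5, 0, 0, -0.4], [-1, 0.3, -0.2, 8.8, 0, 0, -0.4], [-1, 0.3, -0.2, 8.9, 0, 0, -0.4], [-1, 0.3, -0.2, 8.9, 0, 0, -0.4], [-1, 0.3, -0.2, 8.9, 0, 0, -0.4]],
])

```text
clock: 18.9
eef_pos: [491.6, -303.5, 71.2]
tcp_rot: [-3.14, 0.002, 0.022]
contact_force: [-0.2, 0.5, -0.4]
opening: 0.194
```

Call:
apply_moves([
  [[0, 0, 0, 0, 0, 0, 0], [0, 0, 0, 0, 0, 0, 0], [0, 0, 0, 0, 0, 0, 0], [0, 0, 0, -5, 0, 0, 0], [0, 0, 0, -10, 0, 0, 0], [0, 0, 0, -13.5, 0, 0, 0], [0, 0, 0, -13.5, 0, 0, 0]],
])

```text
clock: 19.6
eef_pos: [494.6, -305.4, 211.9]
tcp_rot: [3.138, -0.006, 0.022]
contact_force: [0.1, -0.1, -1.1]
opening: 0.506
```

```bash
python3 - <<'E'
from h import *
st();go(591.5,61.5,200,0.017)
E
```

```text
19.6 [ 494.6 -305.4  211.9] [ 3.1378 -0.0057  0.0219] F [ 0.1 -0.1 -1.1] op 0.506 q [-0.56  0.3   1.75 -0.    1.08 -0.58]
shift [ 10.49 -36.47   1.12] turn [ 0.2 -0.3  0.3]
```

Call:
apply_moves([
  [[1, 10.5, -36.5, 1, 0.2, -0.3, 0.3], [1, 10.5, -36.5, 1, 0.2, -0.3, 0.3], [1, 10.5, -36.5, 1, 0.2, -0.3, 0.3], [1, 10.5, -36.5, 1, 0.2, -0.3, 0.3], [1, 10.5, -36.5, 1, 0.2, -0.3, 0.3], [1, 10.5, -36.5, 1, 0.2, -0.3, 0.3], [1, 10.5, -36.5, 1, 0.2, -0.3, 0.3], [1, 10.5, -36.5, 1, 0.2, -0.3, 0.3]],
])

```text
clock: 20.4
eef_pos: [591.8, 65.1, 200.4]
tcp_rot: [-3.141, -0.0, 0.018]
contact_force: [1.3, -0.5, 0.3]
opening: 0.997
```

Call:
apply_moves([
  [[1, 0, 0, 0, 0, 0, 0], [1, 0, 0, 0, 0, 0, 0], [1, 0, 0, 0, 0, 0, 0]],
])

```text
clock: 20.7
eef_pos: [591.2, 64.2, 199.9]
tcp_rot: [3.141, 0.001, 0.018]
contact_force: [0.3, -0.1, -0.7]
opening: 1.001
```

```bash
python3 - <<'E'
from h import *
st();go(592,61.7,70,0.017)
E
```

```text
20.7 [591.2  64.2 199.9] [3.1415e+00 9.0000e-04 1.7900e-02] F [ 0.3 -0.1 -0.7] op 1.001 q [ 0.11  0.34  1.73 -0.    1.07  0.09]
shift [ 0.08  0.25 12.99] turn [0.  0.1 0.1]
```

Call:
apply_moves([
  [[1, 0.1, 0.25, 5, 0, 0, 0], [1, 0.1, 0.25, 10, 0, 0, 0], [1, 0.1, 0.25, 13.1, 0, 0, 0], [1, 0.1, 0.25, 13.1, 0, 0, 0], [1, 0.1, 0.25, 13.1, 0, 0, 0], [-1, 0.1, 0.25, 13.1, 0, 0, 0], [-1, 0.1, 0.25, 13.1, 0, 0, 0], [-1, 0.1, 0.25, 13.1, 0, 0, 0]],
])

```text
clock: 21.5
eef_pos: [593.2, 61.7, 70.6]
tcp_rot: [-3.141, -0.002, 0.018]
contact_force: [0.2, 0.0, -0.3]
opening: 0.512
```

Call:
apply_moves([
  [[-1, 0, 0, 0, 0, 0, 0], [-1, 0, 0, 0, 0, 0, 0], [-1, 0, 0, 0, 0, 0, 0]],
])

```text
clock: 21.8
eef_pos: [593.1, 61.8, 71.3]
tcp_rot: [-3.141, -0.002, 0.018]
contact_force: [-3.3, -0.3, 6.5]
opening: 0.201
```

Call:
apply_moves([
  [[-1, 0, 0, -1, 0, 0, 0], [-1, 0, 0, -2, 0, 0, 0], [-1, 0, 0, -3.5, 0, 0, 0], [-1, 0, 0, -5, 0, 0, 0], [-1, 0, 0, -7, 0, 0, 0], [-1, 0, 0, -10, 0, 0, 0], [-1, 0, 0, -10, 0, 0, 0], [-1, 0, 0, -10, 0, 0, 0]],
])

```text
clock: 22.6
eef_pos: [593.5, 61.8, 172.7]
tcp_rot: [-3.141, -0.004, 0.018]
contact_force: [-0.0, -0.3, -2.4]
opening: 0.202
```

```bash
python3 - <<'E'
from h import *
st();go(490,-235,160,0.02)
E
```

```text
22.6 [593.5  61.8 172.7] [-3.1413 -0.0041  0.0178] F [-0.  -0.3 -2.4] op 0.202 q [ 0.1   0.37  1.75 -0.    1.02  0.08]
shift [-10.88  29.5    1.22] turn [-0.  -0.2 -0.1]
```

Call:
apply_moves([
  [[-1, -10.9, 29.5, 1, 0, -0.2, -0.1], [-1, -10.9, 29.5, 1, 0, -0.2, -0.1], [-1, -10.9, 29.5, 1, 0, -0.2, -0.1], [-1, -10.9, 29.5, 1, 0, -0.2, -0.1], [-1, -10.9, 29.5, 1, 0, -0.2, -0.1], [-1, -10.9, 29.5, 1, 0, -0.2, -0.1], [-1, -10.9, 29.5, 1, 0, -0.2, -0.1], [-1, -10.9, 29.5, 1, 0, -0.2, -0.1]],
])

```text
clock: 23.4
eef_pos: [488.4, -236.6, 161.4]
tcp_rot: [-3.141, 0.001, 0.016]
contact_force: [-0.5, 0.1, -2.0]
opening: 0.197
```

```bash
python3 - <<'E'
from h import *
st();go(490,-235,71,0.02)
snap('wrist','w10')
E
```

```text
23.4 [ 488.4 -236.6  161.4] [-3.1407e+00  9.0000e-04  1.6200e-02] F [-0.5  0.1 -2. ] op 0.197 q [-0.45  0.31  1.87  0.    0.96 -0.47]
shift [ 0.17 -0.15  9.04] turn [-0.1  0.1 -0.2]
```

```bash
python3 - <<'E'
from h import *
_,a=load('w9');_,b=load('w10')
A=a['pixels'][170:230,222:286].astype(int).sum(2);B=b['pixels'][170:230,222:286].astype(int).sum(2)
print(A[::4,32]//3,B[::4,32]//3)
E
```

```text
[147 140  81  80  83  83 177 184 172 181 179 182  54  38  39] [151 149  94  87  86  86 139 186 184 184 182 185 126  36  38]
```

Call:
apply_moves([
  [[-1, 0.2, -0.1, 4, 0, 0, -0.2], [-1, 0.2, -0.1, 7.5, 0, 0, -0.2], [-1, 0.2, -0.1, 8.9, 0, 0, -0.2], [-1, 0.2, -0.1, 9, 0, 0, -0.2], [-1, 0.2, -0.1, 9, 0, 0, -0.2], [-1, 0.2, -0.1, 9, 0, 0, -0.2]],
])

```text
clock: 24.05
eef_pos: [491.9, -233.7, 72.3]
tcp_rot: [-3.141, -0.001, 0.022]
contact_force: [0.5, -0.3, -1.6]
opening: 0.199
```

Call:
apply_moves([
  [[0, 0, 0, 0, 0, 0, 0], [0, 0, 0, 0, 0, 0, 0], [0, 0, 0, 0, 0, 0, 0], [0, 0, 0, -5, 0, 0, 0], [0, 0, 0, -10, 0, 0, 0], [0, 0, 0, -13.5, 0, 0, 0], [0, 0, 0, -13.5, 0, 0, 0]],
])

```text
clock: 24.75
eef_pos: [494.6, -235.4, 212.8]
tcp_rot: [3.138, -0.009, 0.021]
contact_force: [-0.8, -0.7, 0.3]
opening: 0.501
```

```bash
python3 - <<'E'
from h import *
st();go(591.5,119.8,200,0.017)
E
```

```text
24.75 [ 494.6 -235.4  212.8] [ 3.1383 -0.0089  0.0213] F [-0.8 -0.7  0.3] op 0.501 q [-0.45  0.25  1.83  0.    1.06 -0.47]
shift [ 10.43 -35.31   1.25] turn [ 0.2 -0.5  0.2]
```

Call:
apply_moves([
  [[1, 10.4, -35.4, 1.2, 0.2, -0.5, 0.2], [1, 10.4, -35.4, 1.2, 0.2, -0.5, 0.2], [1, 10.4, -35.4, 1.2, 0.2, -0.5, 0.2], [1, 10.4, -35.4, 1.2, 0.2, -0.5, 0.2], [1, 10.4, -35.4, 1.2, 0.2, -0.5, 0.2], [1, 10.4, -35.4, 1.2, 0.2, -0.5, 0.2], [1, 10.4, -35.4, 1.2, 0.2, -0.5, 0.2], [1, 10.4, -35.4, 1.2, 0.2, -0.5, 0.2]],
])

```text
clock: 25.55
eef_pos: [591.6, 124.7, 199.8]
tcp_rot: [-3.14, -0.0, 0.02]
contact_force: [0.4, -0.0, 0.1]
opening: 1.0
```

Call:
apply_moves([
  [[1, 0, 0, 0, 0, 0, 0], [1, 0, 0, 0, 0, 0, 0], [1, 0, 0, 0, 0, 0, 0]],
])

```text
clock: 25.85
eef_pos: [591.1, 123.3, 199.4]
tcp_rot: [-3.141, 0.001, 0.019]
contact_force: [-0.5, 0.1, -0.5]
opening: 1.001
```

```bash
python3 - <<'E'
from h import *
st();go(592,119.8,70,0.017)
E
```

```text
25.85 [591.1 123.3 199.4] [-3.1411e+00  8.0000e-04  1.9500e-02] F [-0.5  0.1 -0.5] op 1.001 q [0.2  0.35 1.71 0.   1.08 0.18]
shift [ 0.1   0.36 12.94] turn [-0.   0.   0.1]
```

Call:
apply_moves([
  [[1, 0.1, 0.35, 5, 0, 0, 0.1], [1, 0.1, 0.35, 10, 0, 0, 0.1], [1, 0.1, 0.35, 13.1, 0, 0, 0.1], [1, 0.1, 0.35, 13.1, 0, 0, 0.1], [1, 0.1, 0.35, 13.1, 0, 0, 0.1], [-1, 0.1, 0.35, 13.1, 0, 0, 0.1], [-1, 0.1, 0.35, 13.1, 0, 0, 0.1], [-1, 0.1, 0.35, 13.1, 0, 0, 0.1]],
])

```text
clock: 26.65
eef_pos: [593.1, 120.0, 70.1]
tcp_rot: [-3.141, -0.002, 0.018]
contact_force: [0.7, 0.1, 0.3]
opening: 0.518
```

Call:
apply_moves([
  [[-1, 0, 0, 0, 0, 0, 0], [-1, 0, 0, 0, 0, 0, 0], [-1, 0, 0, 0, 0, 0, 0]],
])

```text
clock: 26.95
eef_pos: [592.8, 120.1, 70.8]
tcp_rot: [-3.141, -0.002, 0.018]
contact_force: [-3.5, -0.1, 7.9]
opening: 0.206
```

Call:
apply_moves([
  [[-1, 0, 0, -1, 0, 0, 0], [-1, 0, 0, -2, 0, 0, 0], [-1, 0, 0, -3.5, 0, 0, 0], [-1, 0, 0, -5, 0, 0, 0], [-1, 0, 0, -7, 0, 0, 0], [-1, 0, 0, -10, 0, 0, 0], [-1, 0, 0, -10, 0, 0, 0], [-1, 0, 0, -10, 0, 0, 0]],
])

```text
clock: 27.75
eef_pos: [593.2, 120.1, 172.1]
tcp_rot: [-3.14, -0.004, 0.018]
contact_force: [-0.0, -0.1, -2.2]
opening: 0.201
```

```bash
python3 - <<'E'
from h import *
st();go(490,-165,160,0.02)
E
```

```text
27.75 [593.2 120.1 172.1] [-3.1401 -0.0038  0.0176] F [-0.  -0.1 -2.2] op 0.201 q [0.2  0.38 1.73 0.   1.02 0.18]
shift [-10.82  28.32   1.13] turn [-0.1 -0.2 -0.1]
```

Call:
apply_moves([
  [[-1, -10.8, 28.3, 1, 0, -0.2, -0.1], [-1, -10.8, 28.3, 1, 0, -0.2, -0.1], [-1, -10.8, 28.3, 1, 0, -0.2, -0.1], [-1, -10.8, 28.3, 1, 0, -0.2, -0.1], [-1, -10.8, 28.3, 1, 0, -0.2, -0.1], [-1, -10.8, 28.3, 1, 0, -0.2, -0.1], [-1, -10.8, 28.3, 1, 0, -0.2, -0.1], [-1, -10.8, 28.3, 1, 0, -0.2, -0.1]],
])

```text
clock: 28.55
eef_pos: [489.0, -165.7, 160.4]
tcp_rot: [-3.139, 0.001, 0.016]
contact_force: [0.6, -0.5, -2.2]
opening: 0.203
```

```bash
python3 - <<'E'
from h import *
st();go(490,-165,71,0.02)
_,b=snap('wrist','w11');print(b['pixels'][170:230,254].astype(int).sum(1)[::4]//3)
E
```

```text
28.55 [ 489.  -165.7  160.4] [-3.1394e+00  1.3000e-03  1.6300e-02] F [ 0.6 -0.5 -2.2] op 0.203 q [-0.33  0.27  1.93  0.    0.94 -0.35]
shift [ 0.11 -0.05  8.94] turn [-0.1  0.1 -0.2]
[148 148  95  86  82  84 138 184 179 181 181 185 128  31  36]
```

Same image position as before: no slip. Lower, release, and go to block 1.

Call:
apply_moves([
  [[-1, 0.1, 0, 4, 0, 0, -0.2], [-1, 0.1, 0, 7.5, 0, 0, -0.2], [-1, 0.1, 0, 8.9, 0, 0, -0.2], [-1, 0.1, 0, 9, 0, 0, -0.2], [-1, 0.1, 0, 9, 0, 0, -0.2], [-1, 0.1, 0, 9, 0, 0, -0.2]],
])

```text
clock: 29.2
eef_pos: [491.1, -163.5, 70.6]
tcp_rot: [-3.139, 0.001, 0.023]
contact_force: [0.5, 1.1, -2.0]
opening: 0.199
```

Call:
apply_moves([
  [[0, 0, 0, 0, 0, 0, 0], [0, 0, 0, 0, 0, 0, 0], [0, 0, 0, 0, 0, 0, 0], [0, 0, 0, -5, 0, 0, 0], [0, 0, 0, -10, 0, 0, 0], [0, 0, 0, -13.5, 0, 0, 0], [0, 0, 0, -13.5, 0, 0, 0]],
])

```text
clock: 29.9
eef_pos: [494.2, -165.0, 211.0]
tcp_rot: [3.141, -0.008, 0.023]
contact_force: [-0.2, -0.3, 0.1]
opening: 0.501
```

```bash
python3 - <<'E'
from h import *
st();go(591.5,177.5,200,0.017)
E
```

```text
29.9 [ 494.2 -165.   211. ] [ 3.1407 -0.0082  0.0227] F [-0.2 -0.3  0.1] op 0.501 q [-0.33  0.21  1.88  0.    1.04 -0.35]
shift [ 10.49 -34.02   1.15] turn [ 0.  -0.5  0.3]
```

Call:
apply_moves([
  [[1, 10.5, -34, 1.1, 0, -0.5, 0.3], [1, 10.5, -34, 1.1, 0, -0.5, 0.3], [1, 10.5, -34, 1.1, 0, -0.5, 0.3], [1, 10.5, -34, 1.1, 0, -0.5, 0.3], [1, 10.5, -34, 1.1, 0, -0.5, 0.3], [1, 10.5, -34, 1.1, 0, -0.5, 0.3], [1, 10.5, -34, 1.1, 0, -0.5, 0.3], [1, 10.5, -34, 1.1, 0, -0.5, 0.3]],
])

```text
clock: 30.7
eef_pos: [592.4, 182.2, 199.7]
tcp_rot: [-3.141, -0.0, 0.021]
contact_force: [1.4, -0.2, -0.7]
opening: 0.998
```

Call:
apply_moves([
  [[1, 0, 0, 0, 0, 0, 0], [1, 0, 0, 0, 0, 0, 0], [1, 0, 0, 0, 0, 0, 0]],
])

```text
clock: 31.0
eef_pos: [592.0, 180.9, 199.4]
tcp_rot: [-3.141, 0.001, 0.02]
contact_force: [0.1, -0.8, -0.8]
opening: 1.003
```

```bash
python3 - <<'E'
from h import *
st();go(591.5,177.8,70,0.017)
E
```

```text
31.0 [592.  180.9 199.4] [-3.1413e+00  7.0000e-04  1.9600e-02] F [ 0.1 -0.8 -0.8] op 1.003 q [0.29 0.37 1.68 0.   1.09 0.27]
shift [-0.04  0.31 12.94] turn [-0.   0.   0.1]
```

Call:
apply_moves([
  [[1, 0, 0.3, 5, 0, 0, 0.1], [1, 0, 0.3, 10, 0, 0, 0.1], [1, 0, 0.3, 13.1, 0, 0, 0.1], [1, 0, 0.3, 13.1, 0, 0, 0.1], [1, 0, 0.3, 13.1, 0, 0, 0.1], [-1, 0, 0.3, 13.1, 0, 0, 0.1], [-1, 0, 0.3, 13.1, 0, 0, 0.1], [-1, 0, 0.3, 13.1, 0, 0, 0.1]],
])

```text
clock: 31.8
eef_pos: [593.0, 178.1, 70.1]
tcp_rot: [-3.141, -0.002, 0.018]
contact_force: [-0.4, 0.5, -1.3]
opening: 0.512
```

Call:
apply_moves([
  [[-1, 0, 0, 0, 0, 0, 0], [-1, 0, 0, 0, 0, 0, 0], [-1, 0, 0, 0, 0, 0, 0]],
])

```text
clock: 32.1
eef_pos: [592.2, 178.3, 71.0]
tcp_rot: [-3.14, -0.001, 0.017]
contact_force: [-5.6, -0.5, 9.4]
opening: 0.201
```

Call:
apply_moves([
  [[-1, 0, 0, -1, 0, 0, 0], [-1, 0, 0, -2, 0, 0, 0], [-1, 0, 0, -3.5, 0, 0, 0], [-1, 0, 0, -5, 0, 0, 0], [-1, 0, 0, -7, 0, 0, 0], [-1, 0, 0, -10, 0, 0, 0], [-1, 0, 0, -10, 0, 0, 0], [-1, 0, 0, -10, 0, 0, 0]],
])

```text
clock: 32.9
eef_pos: [592.7, 178.3, 172.3]
tcp_rot: [-3.14, -0.003, 0.017]
contact_force: [0.1, 1.4, -2.0]
opening: 0.198
```

```bash
python3 - <<'E'
from h import *
st();go(580,-190,160,0.02)
E
```

```text
32.9 [592.7 178.3 172.3] [-3.1399e+00 -2.9000e-03  1.7400e-02] F [ 0.1  1.4 -2. ] op 0.198 q [0.29 0.4  1.7  0.   1.03 0.27]
shift [-1.91 36.8   1.16] turn [-0.1 -0.2 -0.1]
```

Call:
apply_moves([
  [[-1, -1.9, 36.8, 1, 0, -0.2, -0.1], [-1, -1.9, 36.8, 1, 0, -0.2, -0.1], [-1, -1.9, 36.8, 1, 0, -0.2, -0.1], [-1, -1.9, 36.8, 1, 0, -0.2, -0.1], [-1, -1.9, 36.8, 1, 0, -0.2, -0.1], [-1, -1.9, 36.8, 1, 0, -0.2, -0.1], [-1, -1.9, 36.8, 1, 0, -0.2, -0.1], [-1, -1.9, 36.8, 1, 0, -0.2, -0.1]],
])

```text
clock: 33.7
eef_pos: [578.9, -193.9, 160.3]
tcp_rot: [-3.14, 0.002, 0.017]
contact_force: [0.1, 0.9, -1.6]
opening: 0.2
```

Call:
apply_moves([
  [[-1, 0, 0, 0, 0, 0, 0], [-1, 0, 0, 0, 0, 0, 0]],
])

```text
clock: 33.9
eef_pos: [578.0, -193.5, 159.2]
tcp_rot: [-3.139, 0.004, 0.015]
contact_force: [-0.4, 0.8, -1.8]
opening: 0.2
```

```bash
python3 - <<'E'
from h import *
st();go(580,-190,71,0.02)
_,b=snap('wrist','w12');print(b['pixels'][170:230,254].astype(int).sum(1)[::4]//3)
E
```

```text
33.9 [ 578.  -193.5  159.2] [-3.1394  0.0043  0.0153] F [-0.4  0.8 -1.8] op 0.2 q [-0.33  0.41  1.73  0.    1.01 -0.34]
shift [ 0.24 -0.33  8.82] turn [-0.1  0.2 -0.3]
[155 156 103  91  87  90 124 189 188 184 185 186 143  31  39]
```

Call:
apply_moves([
  [[-1, 0.2, -0.3, 4, 0, 0.2, -0.3], [-1, 0.2, -0.3, 7.5, 0, 0.2, -0.3], [-1, 0.2, -0.3, 8.8, 0, 0.2, -0.3], [-1, 0.2, -0.3, 8.9, 0, 0.2, -0.3], [-1, 0.2, -0.3, 8.9, 0, 0.2, -0.3], [-1, 0.2, -0.3, 8.9, 0, 0.2, -0.3]],
])

```text
clock: 34.55
eef_pos: [580.6, -188.9, 71.3]
tcp_rot: [-3.14, -0.001, 0.023]
contact_force: [0.6, 0.1, -2.0]
opening: 0.198
```

Call:
apply_moves([
  [[0, 0, 0, 0, 0, 0, 0], [0, 0, 0, 0, 0, 0, 0], [0, 0, 0, 0, 0, 0, 0], [0, 0, 0, -5, 0, 0, 0], [0, 0, 0, -10, 0, 0, 0], [0, 0, 0, -13.5, 0, 0, 0], [0, 0, 0, -13.5, 0, 0, 0]],
])

```text
clock: 35.25
eef_pos: [583.6, -190.3, 212.4]
tcp_rot: [3.14, -0.01, 0.022]
contact_force: [0.5, -0.5, 1.0]
opening: 0.502
```

```bash
python3 - <<'E'
from h import *
st();go(589.5,160,200,0.018)
go(589.5,272,160,0.018)
E
```

```text
35.25 [ 583.6 -190.3  212.4] [ 3.1403 -0.0098  0.0225] F [ 0.5 -0.5  1. ] op 0.502 q [-0.32  0.35  1.68  0.    1.1  -0.34]
shift [  1.36 -35.01   1.21] turn [ 0.1 -0.6  0.3]
shift [  1.57 -46.21   5.19] turn [ 0.1 -0.6  0.3]
```

Gripper's clear; check the whole tray with the top camera while moving off to the lock.

Call:
apply_moves([
  [[1, 1.6, -46.2, 3, 0, -0.6, 0.3], [1, 1.6, -46.2, 3, 0, -0.6, 0.3], [1, 1.6, -46.2, 3, 0, -0.6, 0.3], [1, 1.6, -46.2, 3, 0, -0.6, 0.3], [1, 1.6, -46.2, 3, 0, -0.6, 0.3], [1, 1.6, -46.2, 3, 0, -0.6, 0.3], [1, 1.6, -46.2, 3, 0, -0.6, 0.3], [1, 1.6, -46.2, 3, 0, -0.6, 0.3]],
])

```text
clock: 36.05
eef_pos: [587.7, 212.1, 184.4]
tcp_rot: [3.14, 0.001, 0.017]
contact_force: [1.0, -0.1, -0.1]
opening: 1.003
```

Call:
apply_moves([
  [[1, 0, -6.5, 1, 0, 0, 0], [1, 0, -6.5, 1, 0, 0, 0], [1, 0, -6.5, 1, 0, 0, 0], [1, 0, -6.5, 1, 0, 0, 0]],
])

```text
clock: 36.45
eef_pos: [586.2, 276.2, 173.7]
tcp_rot: [3.139, 0.002, 0.018]
contact_force: [0.2, -0.9, -0.2]
opening: 0.998
```

```bash
python3 - <<'E'
from h import *
st();go(589.5,272,63,0.018)
s,f=r.sense(),r.grab_frame('top');s2,g=r.sense(),r.grab_frame('wrist')
A=cv2.resize(f['pixels'][150:320,110:430,::-1],None,fx=2.5,fy=2.5,interpolation=cv2.INTER_CUBIC)
cv2.imwrite('pics/chk.png',A)
np.savez('w13.npz',**g,**{'s_'+k:v for k,v in s2.items()})
h=g['pixels'][:,:,:].max(2);m=(h<35).astype(np.uint8);m[:,:200]=0;m[:,310:]=0;m[250:]=0
n,l,stt,c=cv2.connectedComponentsWithStats(m)
for i in range(1,n):
    if stt[i,4]>100:print(stt[i],c[i],[np.round(plane(g,(c[i][0],stt[i,1]+stt[i,3]),z,s2),1) for z in(78,)])
E
```

```text
36.45 [586.2 276.2 173.7] [3.1391e+00 2.3000e-03 1.7800e-02] F [ 0.2 -0.9 -0.2] op 0.998 q [ 0.44  0.45  1.63 -0.    1.07  0.42]
shift [ 0.35  0.4  11.07] turn [ 0.1  0.1 -0. ]
[246 181  26  28 656] [257.66463415 194.68597561] [array([589.2, 263. ,  78. ])]
[270 227  32  23 364] [285.34340659 240.95879121] [array([615.6, 223.1,  78. ])]
```

View pics/chk.png

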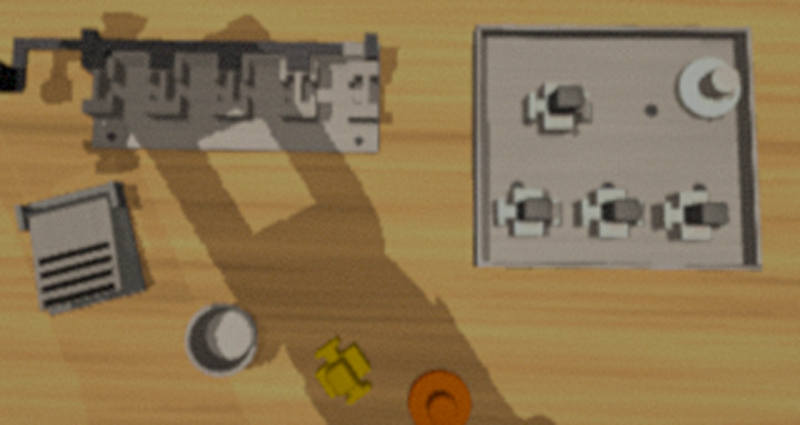

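```bash
python3 - <<'E'
from h import *
_,f=load('top0');
print('now',plane(f,(392.8,184.8),23),'stem',plane(f,(110+720/2.5,150+82/2.5),63))
s,g=load('w9');print('w9',plane(g,(534/1.5,277/1.5),23,s),plane(g,(555/1.5,296/1.5),63,s))
st();go(589.5,272,63,0.018)
E
```

```text
now [ 602.14426092 -323.01875453   23.        ] stem [ 599.561538   -320.55499757   63.        ]
w9 [ 589.49856863 -307.43312107   23.        ] [ 588.3348077  -308.20281408   63.        ]
36.55 [586.7 275.4 174.3] [3.1396e+00 1.5000e-03 1.5900e-02] F [-0.6 -0.9  0.6] op 1.0 q [ 0.44  0.44  1.63 -0.    1.07  0.42]
shift [ 0.29  0.32 11.13] turn [ 0.1  0.1 -0.1]
```

Call:
apply_moves([
  [[1, 0.3, 0.3, 5, 0, 0, 0], [1, 0.3, 0.3, 9, 0, 0, 0], [1, 0.3, 0.3, 11.2, 0, 0, 0], [1, 0.3, 0.3, 11.2, 0, 0, 0], [1, 0.3, 0.3, 11.2, 0, 0, 0], [-1, 0.3, 0.3, 11.2, 0, 0, 0], [-1, 0.3, 0.3, 11.2, 0, 0, 0], [-1, 0.3, 0.3, 11.2, 0, 0, 0]],
], newtons=60)

```text
clock: 37.35
eef_pos: [590.3, 272.5, 63.7]
tcp_rot: [3.14, -0.0, 0.016]
contact_force: [-0.1, -0.1, 0.0]
opening: 0.514
```

Call:
apply_moves([
  [[-1, 0, 0, 0, 0, 0, 0], [-1, 0, 0, 0, 0, 0, 0], [-1, 0, 0, 0, 0, 0, 0], [-1, 0, 0.8, 0, 0, 0, 0], [-1, 0, 1.5, 0, 0, 0, 0], [-1, 0, 2.2, 0, 0, 0, 0], [-1, 0, 2.2, 0, 0, 0, 0], [-1, 0, 2.2, 0, 0, 0, 0]],
])

```text
clock: 38.15
eef_pos: [589.4, 250.2, 64.8]
tcp_rot: [3.14, 0.002, 0.015]
contact_force: [-8.1, -1.3, 10.7]
opening: 0.245
```

Call:
apply_moves([
  [[-1, 0, 0.3, 0, 0, 0, 0], [-1, 0, 0.6, 0, 0, 0, 0], [-1, 0, 0.7, 0, 0, 0, 0], [-1, 0, 0.7, 0, 0, 0, 0], [-1, 0, 0.7, 0, 0, 0, 0]],
])

```text
clock: 38.65
eef_pos: [589.4, 243.6, 64.9]
tcp_rot: [3.141, 0.002, 0.015]
contact_force: [-2.6, 4.1, 1.5]
opening: 0.248
```

Call:
apply_moves([
  [[-1, 0, 0.3, 0, 0, 0, 0], [-1, 0, 0.5, 0, 0, 0, 0], [-1, 0, 0.5, 0, 0, 0, 0], [-1, 0, 0.5, 0, 0, 0, 0]],
])

```text
clock: 39.05
eef_pos: [589.4, 243.5, 65.0]
tcp_rot: [-3.136, 0.001, 0.014]
contact_force: [-4.5, 28.0, -5.8]
opening: 0.245
```

Call:
apply_moves([
  [[-1, 0, 0, 0, 0, 0, 0], [-1, 0, 0, 0, 0, 0, 0], [0.3, 0, 0, 0, 0, 0, 0], [0.3, 0, 0, 0, 0, 0, 0], [0.3, 0, 0, 0, 0, 0, 0], [0.3, 0, 0, -5, 0, 0, 0], [0.3, 0, 0, -10, 0, 0, 0], [0.3, 0, 0, -12, 0, 0, 0]],
])

```text
clock: 39.85
eef_pos: [591.8, 243.2, 189.9]
tcp_rot: [-3.134, -0.005, 0.014]
contact_force: [1.3, 0.9, 0.5]
opening: 0.649
```

```bash
python3 - <<'E'
from h import *
st();go(424,209.5,120,0.018)
s,f=load('w3')
for c in((63,300),(111,396)):print(np.round(plane(f,np.array(c)/1.5,55,s),1))
s,g=snap('wrist','w14')
# lock check: tooth profile at z58 along x=608
G=cv2.cvtColor(g['pixels'],cv2.COLOR_RGB2GRAY)
f=r.grab_frame('top');_,a=load('top0');cv2.imwrite('pics/lockcmp.png',np.vstack([cv2.resize(x['pixels'][145:200,105:265,::-1],None,fx=5,fy=5) for x in(a,f)]))
np.savez('t4.npz',**f)
E
```

```text
39.85 [591.8 243.2 189.9] [-3.134  -0.005   0.0139] F [1.3 0.9 0.5] op 0.649 q [0.38 0.41 1.64 0.01 1.08 0.37]
shift [-16.86   3.18   6.89] turn [-0.4 -0.3 -0.2]
[402.9 239.   55. ]
[420.4 175.6  55. ]
```

Call:
apply_moves([
  [[-1, -16.6, 3, 2, -0.4, -0.3, 0], [-1, -16.6, 3, 4, -0.4, -0.3, 0], [-1, -16.6, 3, 6.9, -0.4, -0.3, 0], [-1, -16.6, 3, 6.9, -0.4, -0.3, 0], [-1, -16.6, 3, 6.9, -0.4, -0.3, 0], [-1, -16.6, 3, 6.9, -0.4, -0.3, 0], [-1, -16.6, 3, 6.9, -0.4, -0.3, 0], [-1, -16.6, 3, 6.9, -0.4, -0.3, 0]],
])

```text
clock: 40.75
eef_pos: [428.2, 211.9, 119.5]
tcp_rot: [-3.14, -0.002, 0.014]
contact_force: [0.2, 0.6, -0.1]
opening: -0.001
```

```bash
python3 - <<'E'
from h import *
st();go(426.5,211.5,55,0.018)
s,f=snap('wrist','w15')
o=np.hstack([cv2.resize(f['pixels'][150:384,150:362,::-1],(362,400)),cv2.resize(cv2.imread('pics/lockcmp.png'),(400,275),interpolation=cv2.INTER_AREA)[:0].reshape(0,400,3) if 0 else np.zeros((400,0,3),np.uint8)])
L=cv2.resize(cv2.imread('pics/lockcmp.png'),(430,296));R=np.zeros((400,430,3),np.uint8);R[:296]=L
cv2.imwrite('pics/last.png',np.hstack([o,R]))
print(proj(f,(426.5,211.5,51),s))
E
```

```text
40.75 [428.2 211.9 119.5] [-3.14e+00 -2.00e-03  1.36e-02] F [ 0.2  0.6 -0.1] op -0.001 q [0.46 0.27 2.04 0.   0.82 0.44]
shift [-0.18  0.05  6.45] turn [-0.1 -0.1 -0.2]
(np.float64(252.39586454439365), np.float64(206.48835939106272))
```

View pics/last.png

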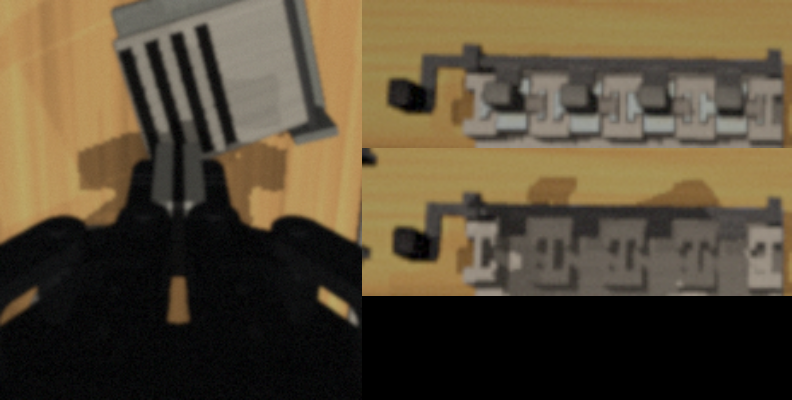

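Call:
apply_moves([
  [[-1, -0.1, 0, 4, 0, 0, 0], [-1, -0.1, 0, 6.3, 0, 0, 0], [-1, -0.1, 0, 7, 0, 0, 0], [-1, -0.1, 0, 7.7, 0, 0, 0], [-1, -0.1, 0, 8.3, 0, 0, 0], [-1, -0.1, 0, 8.6, 0, 0, 0], [-1, -0.1, 0, 8.7, 0, 0, 0], [-1, -0.1, 0, 8.7, 0, 0, 0]],
])

```text
clock: 41.6
eef_pos: [426.9, 211.8, 33.4]
tcp_rot: [-3.141, -0.001, 0.014]
contact_force: [-5.2, -1.7, 8.8]
opening: -0.003
```

Call:
apply_moves([
  [[-1, 0, 0, 0.2, 0, 0, 0], [-1, 0, 0, 0.4, 0, 0, 0], [-1, 0, 0, 0.5, 0, 0, 0], [-1, 0, 0, 0.5, 0, 0, 0], [-1, 0, 0, 0.5, 0, 0, 0]],
])

```text
clock: 42.1
eef_pos: [427.0, 211.9, 32.1]
tcp_rot: [-3.14, -0.001, 0.013]
contact_force: [-14.4, -6.5, 53.4]
opening: 0.003
```

Call:
apply_moves([
  [[-1, 0, 0, 0.15, 0, 0, 0], [-1, 0, 0, 0.15, 0, 0, 0], [-1, 0, 0, 0.15, 0, 0, 0], [-1, 0, 0, 0.15, 0, 0, 0], [-1, 0, 0, 0.15, 0, 0, 0], [-1, 0, 0, 0.15, 0, 0, 0], [-1, 0, 0, 0.15, 0, 0, 0], [-1, 0, 0, 0.15, 0, 0, 0]],
])

```text
clock: 42.9
eef_pos: [427.0, 211.9, 32.7]
tcp_rot: [-3.141, -0.0, 0.013]
contact_force: [-8.8, -4.6, 26.4]
opening: 0.001
```

Call:
apply_moves([
  [[-1, 0, 0, 0.15, 0, 0, 0], [-1, 0, 0, 0.15, 0, 0, 0], [-1, 0, 0, 0.15, 0, 0, 0], [-1, 0, 0, 0.15, 0, 0, 0], [-1, 0, 0, 0.15, 0, 0, 0], [-1, 0, 0, 0.15, 0, 0, 0], [-1, 0, 0, 0.15, 0, 0, 0], [-1, 0, 0, 0.15, 0, 0, 0]],
])

```text
clock: 43.7
eef_pos: [426.9, 211.9, 32.8]
tcp_rot: [-3.141, 0.0, 0.013]
contact_force: [-8.1, -2.6, 18.5]
opening: 0.003
```

Call:
apply_moves([
  [[-1, 0, 0, -0.8, 0, 0, 0], [-1, 0, 0, -1.6, 0, 0, 0], [-1, 0, 0, -3, 0, 0, 0], [-1, 0, 0, -7, 0, 0, 0], [-1, 0, 0, -11, 0, 0, 0], [-1, 0, 0, -15, 0, 0, 0], [-1, 0, 0, -15, 0, 0, 0], [-1, 0, 0, -15, 0, 0, 0]],
])

```text
clock: 44.5
eef_pos: [427.8, 212.1, 184.3]
tcp_rot: [-3.139, -0.003, 0.013]
contact_force: [-0.2, 0.3, -1.4]
opening: -0.001
```

```bash
python3 - <<'E'
from h import *
st()
_,a=load('t4');f=r.grab_frame('top')
d=cv2.absdiff(cv2.GaussianBlur(a['pixels'],(5,5),0),cv2.GaussianBlur(f['pixels'],(5,5),0)).max(2)
print('tray region diff',d[155:265,295:420].max(),'cassette',d[150:215,105:265].max())
# pusher upright and where it was
m=cv2.cvtColor(f['pixels'],cv2.COLOR_RGB2HSV);w=((m[:,:,1]<45)&(m[:,:,2]>165)).astype(np.uint8);n,l,s,c=cv2.connectedComponentsWithStats(w)
for i in range(1,n):
    if s[i,4]>60 and 295<c[i][0]<420 and 150<c[i][1]<265:print(s[i],np.round(plane(f,c[i],23),1))
E
```

```text
44.5 [427.8 212.1 184.3] [-3.1393e+00 -2.6000e-03  1.3000e-02] F [-0.2  0.3 -1.4] op -0.001 q [0.46 0.18 1.99 0.   0.97 0.44]
tray region diff 4 cassette 116
```

```bash
python3 -c "
from h import *
print(r.sign_off())"
```

```text
the job is handed in; nothing more can be done
None
```

The dough divider is stripped, and the job was handed in at about 44.5 s of the 210 s allowed; no verdict came back.

- **Lock open:** I slid the lock until it hit its stop. The comb teeth measured midway between the bays.
- **Blocks and pusher:** There were four blocks and one pusher. All five stand upright on the tray floor, none on top of another.
- **Lock home and treadle:** With everything in the tray, I slid the lock 29 mm back to its hard home stop. Then I pressed the treadle and held it on its stop for at least 1.6 s at 18–26 N, against about 11 N needed. It was then let go.

**Last checks:** The final top view showed no change in the tray since the lock was closed. The arm was well clear of everything, with no contact force.

**What disagreed or went less cleanly:**
- **Lock start:** The lock opened only about 25.5 mm but closed through 29 mm. It probably started about 3 mm off home.
- **Pusher moved:** The pusher shifted about 2 cm in the tray while the robot was elsewhere. It stayed upright on the floor, so I left it.
- **Treadle force:** The fingertips briefly pushed with about 53 N on the treadle stop before I eased off. That is below the 120 N wrist limit. I took the 40 N limit to cover only the arm and gripper body, not the fingertips.
- **Treadle return:** I did not look at the treadle after the arm came off it.

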